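Tighten the stone clamp with the adjustable wrench

TASK

Take the adjustable wrench from its sloping rest, lay it flat on the bench with its jaws around the hex nut of the stone clamp, and roll its worm until the jaws just fit the nut. Then, with the wrench, turn the nut clockwise (seen from above) until it stops, and let go, leaving the wrench lying on the nut. Do not turn the nut or push the sliding jaw with the fingers, and leave the loose stones and the shell where they are.

Things in the scene. Friction and masses are not known exactly. Their poses are not given: they have to be found in the camera images.
- wrench: steel adjustable wrench, 235 mm long, 0.5 kg. Origin: underside, mouth centre, where a snug nut's centre lies. x: handle to jaws; y: to the fixed jaw; z: out of the face with the worm. Fixed jaw: gripping face y = +15, back y = +30. Both jaws x = -18 to +14; mouth bottom x = -18; head back to x = -70, y = -36 to +30; all 16 thick. Lay it with the fixed jaw against the nut, as it slides poorly under a pressing finger
- handle (a point): middle of the grip on the wrench handle, at (-110, 0, 8) mm in the wrench frame, same axes. The straight handle runs from x = -87 to -205, 22 wide (y), z = 2 to 14, then a round end of radius 14. Centre of mass near x = -75. At the start the wrench lies on the sloping rest, worm outward, handle level, fixed jaw downhill
- jaw: the wrench's sliding jaw; origin in the middle of its gripping face, axes as the wrench's. Jaw opening in mm = 15 minus this origin's y in the wrench frame; 36 to 44 at the start. The block reaches 15 behind the face. Driven by the worm along y, self-locking (about 15 N to push it)
- worm (a joint): turn of the wrench's worm, rad: jaw opening = 40 mm - 2 mm x value; 5.0 just fits the nut. Rolling its top towards the jaws (wrench +x) closes them. It stays where left and stalls once the jaws grip the nut. Turning takes about 3 N at its rim: press a shut fingertip on top with about 10 N and drag
- worm_top (a point): top of the worm, a dark knurled roller of radius 11, 18 long along the wrench's y, at (-42, -6, 24) mm in the wrench frame, 8 mm proud of the head; axes as the wrench's
- nut: plain steel hex nut, 30 mm across flats, 34.6 across corners, 1.5 to 20 mm above the bench, with a round stud (radius 9) up to 29.5 mm. Origin on its axis at bench level, z up; x is square to one pair of flats (flats every 60 degrees). Jaws open more than 34.6 mm slip round it
- nut_turn (a joint): turn of the nut, rad, grows clockwise seen from above; starts at 0 to 0.3 and stops dead at 1.0. It resists with 0.25 N m
- clamp: edge clamp fixed to the bench; origin at bench level under the nut. Along its x: low pad (x = 58 to 77, 40 wide, 28 high) pushed by the nut, tan stone (centre x = 117, radius 41, 63 high), steel stop block (x = 158 to 174, 60 wide, 45 high). Bench free within 55 mm of the nut, and for the handle and a gripper from direction -95 degrees (from its x, positive towards y) clockwise to -155
- rack: fixed sloping tool rest of dark wood, 250 wide (y), origin at bench level. The board faces -x and rises 0.55 rad (31.5 degrees) towards +x, its face from (x, z) = (-69, 12) to (63, 93) mm. The wrench's lower edges rest on two brass ledges 11 mm proud of it (y = 70 to 120 and y = -121 to -75); between them a finger has room below the handle
- pebble: loose flat grey stone, radius 27, 24 high; origin under its centre; leave it
- beach_stone: loose pale stone, radius 31, 31 high; origin under its centre; leave it
- shell: loose white spiral shell, radius 24, 50 high; origin under its centre; leave it
- plinth: fixed wooden foot (radius 35) with a brass post carrying a stone (radius 34), 132 high in all; origin under its centre
Things that resemble listed ones, but are neither listed nor needed, are in the scene too. Of the things shaped like the wrench, the steel one is meant.

How it is judged:
By the outcome, as a careful person would: the job done as asked, in the order asked, and still so for the second after the job is handed in, with the robot touching nothing.
It also fails if it takes over 72 s, if anything falls off the work surface, if the arm or the gripper's body presses on something with over 40 N, if the wrist force passes 120 N, or if a joint passes its speed limit or range.

ROBOT

A 7-joint arm with a two-finger parallel gripper is mounted at the origin on the work surface. World frame = base frame: x ahead of the robot, y to its left, z up, the work surface at z = 0. Lengths are in m, angles in rad, forces in N, time in s.
With the tool pointing down it reaches from about 0.4 to 0.85 m from the base axis. Payload 10.4 kg.
Tool frame: the origin (TCP) lies at the very end of the fingers, on their centre line; the grasp point (between the pads) lies pinch_z behind it (pinch_z is the distance from the TCP to the grasp point, in m); z points along the fingers, y is the line along which they close (so a half turn about z gives the same grasp; the last joint's range is limited). The gripper opens to 85 mm and grips with 20 to 120 N. Pads are 22 mm wide; open, the fingers measure 114 mm over their backs; the gripper's body (76 mm by 85 mm) begins 54 mm behind the grasp point. The pads swing forward as they close: fully open they stand 13 mm farther back than shut.
Start: joints at [1.134, 0.332, -0.065, 1.46, 0.022, 1.35, -0.088], TCP at [0.251, -0.572, 0.231] pointing down, gripper open.
Joint ranges: [-2.6, 2.6], [-0.5, 2.12], [-1.47, 1.34], [0.16, 2.42], [-1.27, 4.41], [0.06, 2.06], [-2.6, 2.6]. Speed limits (rad/s): [2.22, 2.22, 2.79, 2.79, 3.14, 3.14, 3.14].

INTERFACE

Orientations are given as a rotation vector (axis times angle).
In Python, from station import * gives the robot as it stands.
- The arm moves only by the tool move_arm, never from a script. Its argument "motion" is a list of rows, each a list of 7 numbers: the turn, a rotation vector about the tool's x, y, z as a fraction of full scale, then the shift along the tool's x, y, z as a fraction of full scale, then the finger opening in mm, from 0 to 85.4. In form: [[ax, ay, az, x, y, z, hand], ...]. A call has 1 to 12 rows; each row shifts and turns the commanded pose from where the row before left it, along the tool's axes as they then stand; what a row does not reach is not made up. Full scale, the value 1, is 0.12 m for a shift and 90 degrees for a turn. A row lasts 1/10 s, in which the tool goes at most 50 mm and 8.59 degrees, less where a joint would pass 70% of its speed; a pose out of reach is approached as far as the arm can. A call with a number of a shift or a turn outside -1 to 1 is refused whole. A call with a gripper value outside its range is refused whole. The fingers move at their own pace and stop on an object; "newtons" is the grip in N (left out, the last holds). Time passes only in rows, so rows that do not move let the fingers close. It gives the time, the measured TCP pose, the force, the opening and the grip force at its end, in the units of the state.
- get_state(): the state, without advancing time (a new reading comes with each control period).
- camera(name): name is "scene" or "top"; returns the picture (384x512x3 uint8, red, green, blue); there is no depth.
- camera_params(name): a dict with "camera_matrix" (3x3 intrinsics, pixels), "T" (4x4, takes a point from camera to world coordinates). Camera axes: x right, y up, looking along -z (the intrinsics and any distortion apply to the point x, -y, -z); pixel columns grow to the right and rows downward; lengths in m; the calibration is good to about 2 mm. A picture is of the moment at which its call begins. camera_params takes no time and is no camera call.
- job_done(): hands the job in; it is judged then, once.
The state is a dict: "clock": time; "joints": joint angles; "joint_vel": joint speeds; "effort": joint torques, N m; "ee_pos": TCP position; "tcp_rot": TCP orientation; "force": force on the tool from outside, world axes, zero at the start; "moment": the same for the moment, N m; "finger_gap": finger opening in m; "grip_force": force on a finger pad.
Only numpy, scipy, OpenCV 4.12 (cv2) and the standard library are available. Lean on these libraries where they do the work, as an engineer would, in place of code of your own. Each camera call takes 0.05 s, during which the arm holds its last target. There are 200 camera calls.

## Working session

There is one attempt and no reset: what is moved stays moved. The work goes in short steps, Python scripts to look and compute and a tool call to move; the robot and the scene stay as the last step left them, time stands still between calls to the robot, and variables do not carry over. Pictures are saved under pics/ and viewed, at most 10 in all, crops included, and the job is handed in when it is done.

Besides the shell and the picture viewer there is one more tool, called after "Request:" in YAML: its name, and indented under it one key for each argument. move_arm: Moves the arm, as the interface text tells. Its arguments: {"type":"object","properties":{"motion":{"type":"array"},"newtons":{"type":"number"}},"required":["motion"]}

```bash
mkdir -p pics
cat > h.py <<'E'
from station import *
import numpy as np, cv2
from scipy.spatial.transform import Rotation as R
def snap(name,fn):
    im=camera(name); cv2.imwrite('pics/'+fn+'.png',im[:,:,::-1]); return im
def ray(name,u,v):
    p=camera_params(name);K=np.array(p['camera_matrix']);T=np.array(p['T'])
    d=np.array([(u-K[0,2])/K[0,0],-(v-K[1,2])/K[1,1],-1.0]); return T[:3,3],T[:3,:3]@d
def pt(name,u,v,z):
    o,d=ray(name,u,v); return o+d*(z-o[2])/d[2]
def proj(name,P):
    p=camera_params(name);K=np.array(p['camera_matrix']);T=np.array(p['T'])
    c=np.linalg.inv(T)@np.append(P,1); return np.array([K[0,0]*c[0]/-c[2]+K[0,2],-K[1,1]*c[1]/-c[2]+K[1,2]])
def tri(u1,u2):
    o1,d1=ray('scene',*u1);o2,d2=ray('top',*u2)
    A=np.stack([d1,-d2],1);s=np.linalg.lstsq(A,o2-o1,rcond=None)[0]
    a=o1+d1*s[0];b=o2+d2*s[1];return (a+b)/2,np.linalg.norm(a-b)
E
python3 - <<'E'
from h import *
a=snap('scene','s0');b=snap('top','t0')
cv2.imwrite('pics/s0b.png',cv2.resize(a[:,:,::-1],(800,600),interpolation=cv2.INTER_CUBIC))
cv2.imwrite('pics/t0b.png',cv2.resize(b[:,:,::-1],(800,600),interpolation=cv2.INTER_CUBIC))
for n in('scene','top'):
    p=camera_params(n);print(n,np.round(p['camera_matrix'],1).tolist(),np.round(p['T'],3).tolist(),p.keys())
print(get_state())
E
```

```text
scene [[358.0, 0.0, 257.3], [0.0, 358.0, 189.8], [0.0, 0.0, 1.0]] [[0.59, -0.607, 0.532, 1.038], [0.807, 0.453, -0.379, -0.499], [-0.011, 0.653, 0.758, 0.876], [0.0, 0.0, 0.0, 1.0]] dict_keys(['camera_matrix', 'T'])
top [[425.8, 0.0, 257.0], [0.0, 425.8, 192.0], [0.0, 0.0, 1.0]] [[0.006, 0.995, -0.104, 0.348], [-1.0, 0.008, 0.011, -0.125], [0.012, 0.104, 0.994, 1.369], [0.0, 0.0, 0.0, 1.0]] dict_keys(['camera_matrix', 'T'])
{'clock': 0.1, 'joints': array([ 1.13440812,  0.33283629, -0.06471707,  1.46081433,  0.02156948,
        1.34989202, -0.0885169 ]), 'joint_vel': array([ 0.00028687, -0.00150771, -0.0001538 , -0.00285399, -0.00014519,
        0.00099095, -0.00079109]), 'effort': array([ 8.68025854e-04, -6.26745915e+01,  4.87080461e-02, -3.92434251e+01,
        1.62203953e-02,  6.90972010e-03,  7.36348966e-05]), 'ee_pos': array([ 0.25119036, -0.57195548,  0.23059881]), 'tcp_rot': array([-3.07339104e+00, -6.45114759e-01,  4.34302507e-04]), 'force': array([ 0.36038038, -0.24444222,  0.28153021]), 'moment': array([ 0.00054824, -0.00283379, -0.02031444]), 'grip_force': 0.0, 'finger_gap': 0.08496617737306913}
```

View pics/s0b.png

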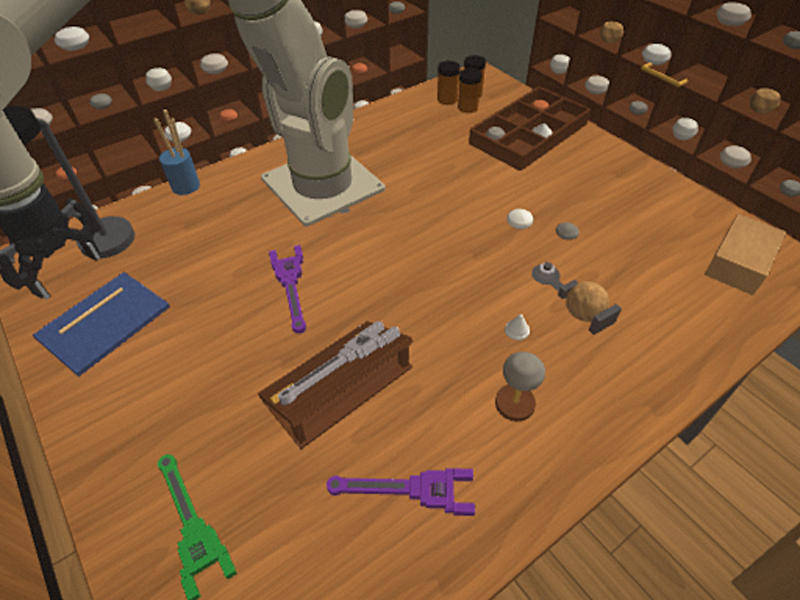

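View pics/t0b.png

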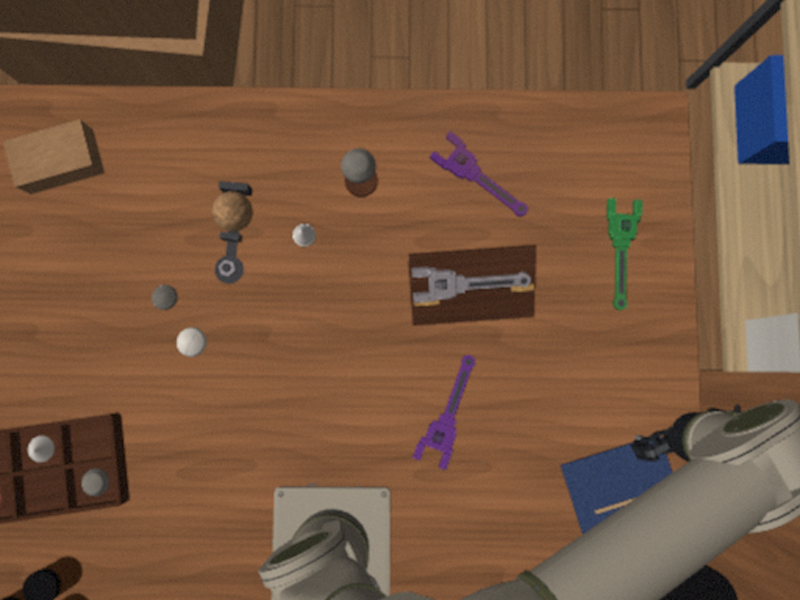

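The steel wrench lies on the rack: scene (345,365), top (470,285). The others are two purple ones (scene (290,290) and (400,487)) and a green one (scene (195,530)), which are the wrong colour and lie flat on the bench. The clamp nut is at top (228,268), with the pebble at (164,297), the pale stone at (190,342), the shell at (303,235) and the plinth at (358,170). I'll confirm this in an enlarged crop.

Run:
```python
from h import *
a=cv2.imread('pics/s0.png');b=cv2.imread('pics/t0.png')
r=lambda im,x,y,w,h:cv2.resize(im[y:y+h,x:x+w],(400,300),interpolation=cv2.INTER_CUBIC)
cv2.imwrite('pics/c1.png',np.vstack([np.hstack([r(b,258,143,90,68),r(a,162,198,108,81)]),np.hstack([r(b,115,110,80,60),r(a,325,155,80,60)])]))
```

```text
(no output)
```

View pics/c1.png

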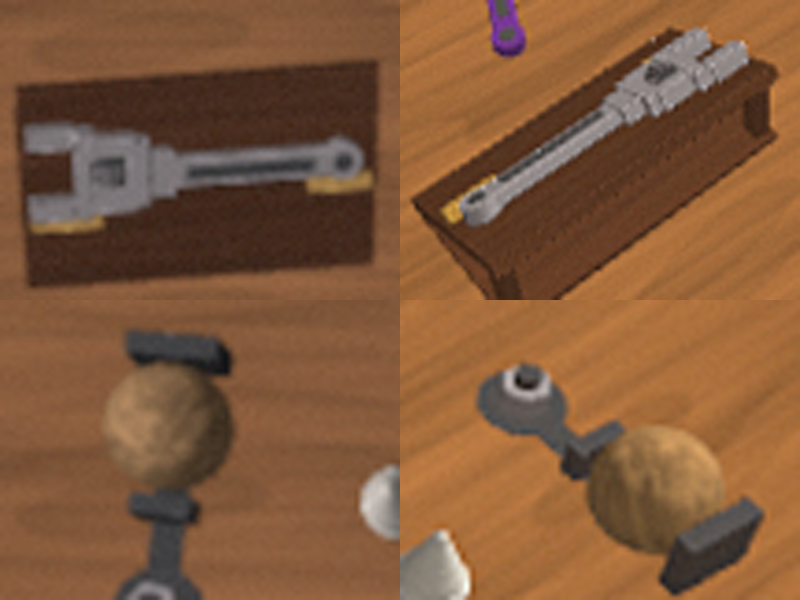

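Run:
```python
from h import *
import station
print([n for n in dir(station) if not n.startswith('_')], getattr(station,'pinch_z',None))
A={n:np.mean([camera(n).astype(float) for _ in range(4)],0) for n in('scene','top')}
np.savez('avg.npz',**A)
T=lambda x,y:(258+x*90/400-.5+.11,143+y*68/300-.5+.11)
P=lambda q,z:pt('top',*T(*q),z)
c=[P((16,88),.093),P((378,62),.093),P((372,262),.012),P((30,285),.012)]
print('rack',np.round(c,4).tolist())
nut=T=None
o=pt('top',228*.64,268*.64,.025);print('nut',o)
ims=[]
for n in('top','scene'):
    u=proj(n,[o[0],o[1],.02]);print(n,u)
    x,y=int(u[0])-13,int(u[1])-19
    g=A[n][y:y+39,x:x+26,::-1]
    ims.append(cv2.resize(np.clip(g*1.1,0,255).astype(np.uint8),(390,585),interpolation=cv2.INTER_CUBIC));print(x,y)
cv2.imwrite('pics/c2.png',np.hstack(ims))
```

```text
['Unreachable', 'camera', 'camera_params', 'get_state', 'job_done', 'pinch_z'] 0.0187
rack [[0.5722, -0.1513, 0.093], [0.5925, -0.3995, 0.093], [0.4605, -0.4104, 0.012], [0.442, -0.1638, 0.012]]
nut [0.5520694  0.21392472 0.025     ]
top [146.3073922  171.75831228]
133 152
scene [347.91459728 171.67284137]
334 152
```

View pics/c2.png

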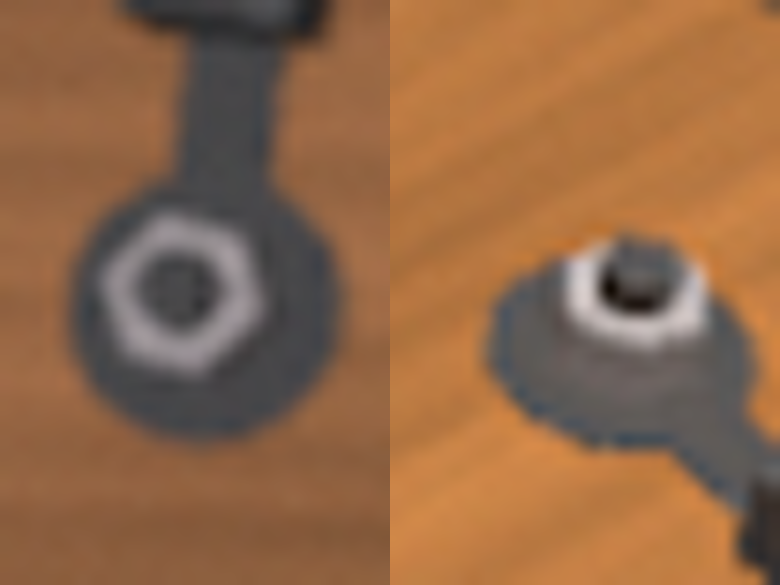

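The crop confirms the steel wrench on the rest and the plain hex nut with its stud. The nut centre is at top crop (182,294) and one of its corners at about (265,305).

Run:
```python
from h import *
A=np.load('avg.npz');im=A['top']
# nut contour
S=8;x0,y0=133,158
g=cv2.resize(im[y0:y0+28,x0:x0+28].astype(np.float32).mean(2),None,fx=S,fy=S,interpolation=cv2.INTER_CUBIC)
for th in (95,105,115):
    m=(g>th).astype(np.uint8)
    col=cv2.resize(im[y0:y0+28,x0:x0+28].astype(np.float32),None,fx=S,fy=S,interpolation=cv2.INTER_CUBIC)
    m&=((col[...,0]-col[...,2])<40).astype(np.uint8)
    cs,_=cv2.findContours(m,cv2.RETR_EXTERNAL,cv2.CHAIN_APPROX_NONE)
    c=max(cs,key=cv2.contourArea)[:,0]
    W=np.array([pt('top',x0+(u+.5)/S-.5,y0+(v+.5)/S-.5,.02)[:2] for u,v in c])
    M=cv2.moments((W*1e5).astype(np.float32)[:,None]);ce=np.array([M['m10'],M['m01']])/M['m00']/1e5
    d=W-ce;r=np.hypot(*d.T);t=np.arctan2(d[:,1],d[:,0])
    tt=np.linspace(-np.pi,np.pi,720);o=np.argsort(t);rr=np.interp(tt,t[o],r[o],period=2*np.pi)
    h=(rr*np.exp(-6j*tt)).mean()*2
    print(th,ce,'r',r.min(),r.max(),'amp6',abs(h),'corner deg',np.degrees(-np.angle(h)/6)%60,'amp2',abs((rr*np.exp(-2j*tt)).mean()*2))
b=pt('top',235*.64-.2,187*.64-.2,.045);s=pt('top',232*.64,212*.64,.05)
print('block',b,'dir',np.degrees(np.arctan2(*(b[:2]-ce)[::-1])),np.linalg.norm(b[:2]-ce),'stone',s,np.degrees(np.arctan2(*(s[:2]-ce)[::-1])),np.linalg.norm(s[:2]-ce))
# scene: stud top
for n in('top','scene'):print(n,proj(n,[*ce,.02]),proj(n,[*ce,.0295]))
# rack
c=np.array([[0.5722,-0.1513],[0.5925,-0.3995],[0.4605,-0.4104],[0.442,-0.1638]])
y=(c[0]-c[1]+c[3]-c[2]);y/=np.linalg.norm(y);x=np.array([y[1],-y[0]]);yaw=np.arctan2(x[1],x[0])
ctr=c.mean(0)-x*(-.003)
print('rack yaw',np.degrees(yaw),'ctr',ctr,'w',np.linalg.norm(c[0]-c[1]),np.linalg.norm(c[3]-c[2]),'depth',(c[0]-c[3])@x,(c[1]-c[2])@x)
Rr=R.from_euler('z',yaw).as_matrix();a=.55
n=Rr@[-np.sin(a),0,np.cos(a)];up=Rr@[np.cos(a),0,np.sin(a)]
q0=np.array([*(ctr+x*(-.069)),.012])
T=lambda x,y:(258+x*90/400-.4,143+y*68/300-.4)
yr=Rr@[0,1,0]
for nm,px,h in (('fixed tip',(30,212),.016),('fixed tip lo',(32,221),.016),('slide tip top',(24,127),.016),('slide lo',(25,150),.016),('fixed in',(30,199),.016),('end',(345,158),.014),('worm',(108,174),.024),('mouth bot',(76,176),.016),('handle mid',(250,165),.014),('head back',(177,172),.016)):
    o,d=ray('top',*T(*px));k=((q0-o)@n+h)/(d@n);p=o+d*k
    print(nm,np.round(p,4),'along y',round((p-q0)@yr,4),'uphill',round((p-q0)@up,4))
```

```text
95 [0.55431455 0.21935629] r 0.015357589090456467 0.01743630055833903 amp6 0.0007296493483761464 corner deg 15.533451926721819 amp2 0.00014287319773174264
105 [0.55431763 0.2193396 ] r 0.014766326105785002 0.016867897462605322 amp6 0.0007043615842630174 corner deg 15.195219144216964 amp2 0.00012356530377493583
115 [0.55431782 0.21930643] r 0.01392642380337955 0.016263880248840925 amp6 0.000708876927107581 corner deg 15.095014880944804 amp2 0.00013666473402156504
block [0.71606708 0.20095137 0.045     ] dir -6.474140504549484 0.16278738301960644 stone [0.66239937 0.20342395 0.05      ] -8.359727486198953 0.10924227174940399
top [144.64075635 171.04765295] [143.89070412 170.58844434]
scene [349.57260241 171.35963687] [350.10744833 169.3511023 ]
rack yaw 4.483703358429882 ctr [ 0.51979082 -0.28101547] w 0.24902877343793028 0.24729296391122815 depth 0.13077873140242324 0.1324481418366872
fixed tip [ 0.4899 -0.1621  0.0605] along y 0.1208 uphill 0.0667
fixed tip lo [ 0.484  -0.1637  0.0568] along y 0.1198 uphill 0.0596
slide tip top [ 0.5449 -0.1568  0.0944] along y 0.1219 uphill 0.1315
slide lo [ 0.5302 -0.1578  0.0854] along y 0.122 uphill 0.1143
fixed in [ 0.4985 -0.1619  0.0658] along y 0.1204 uphill 0.0768
end [ 0.5284 -0.3802  0.0712] along y -0.0996 uphill 0.0905
worm [ 0.5144 -0.2149  0.0823] along y 0.0663 uphill 0.0954
mouth bot [ 0.5139 -0.1934  0.0737] along y 0.0878 uphill 0.0919
handle mid [ 0.523  -0.3142  0.0711] along y -0.0333 uphill 0.0902
head back [ 0.5175 -0.2634  0.0725] along y 0.0178 uphill 0.0896
```

Everything is consistent. Nut corners are at 15.3° (mod 60), clamp x is about -7°, and the wrench origin on the rack sits at y≈0.107, 89.5 mm uphill. Next I'll work out the pre-grasp.

```bash
cat >> h.py <<'E'
yaw=np.radians(4.48);a=.55
Rr=R.from_euler('z',yaw).as_matrix()
n=Rr@[-np.sin(a),0,np.cos(a)];up=Rr@[np.cos(a),0,np.sin(a)];yr=Rr@[0,1,0.]
q0=np.array([*(np.array([.5228,-.28078])+Rr[:2,0]*-.069),.012])
def rackpt(y,u,h): return q0+yr*y+up*u+n*h
RG=np.stack([yr,np.cross(-n,yr),-n],1)
nut=np.array([.5543,.2193])
def Rflat(deg):
    x=np.array([np.cos(np.radians(deg)),np.sin(np.radians(deg)),0]);z=np.array([0,0,-1.]);return np.stack([x,np.cross(z,x),z],1)
def need(P=None,Rt=None):
    s=get_state();Rc=R.from_rotvec(s['tcp_rot']).as_matrix();p=s['ee_pos']
    print('t',round(s['clock'],2),'p',np.round(p,4),'xyaw',round(np.degrees(np.arctan2(Rc[1,0],Rc[0,0])),2),'zax',np.round(Rc[:,2],3),'F',np.round(s['force'],1),'gap',round(s['finger_gap'],4),'q',np.round(s['joints'],2))
    if Rt is not None:
        w=R.from_matrix(Rc.T@Rt).as_rotvec();print('turn frac',np.round(w/(np.pi/2),4),'rows',np.degrees(np.linalg.norm(w))/8.59)
    if P is not None:
        print('shift frac now-axes',np.round(Rc.T@(P-p)/.12,4),'mm',np.round(1e3*(P-p),1))
        if Rt is not None: print('shift frac target-axes',np.round(Rt.T@(P-p)/.12,4))
E
python3 - <<'E'
from h import *
print(rackpt(0.002,.0895,.008))
need(rackpt(.002,.0895,.12),RG)
need(rackpt(.002,.0895,.0025),RG)
E
```

```text
[ 0.52575369 -0.27854245  0.0656007 ]
t 0.5 p [ 0.2514 -0.5722  0.2313] xyaw 23.71 zax [ 0. -0. -1.] F [ 0.7 -0.4 -0.1] gap 0.0856 q [ 1.13  0.33 -0.06  1.46  0.02  1.35 -0.09]
turn frac [-0.304   0.2159 -0.7653] rows 8.919867256017486
shift frac now-axes [ 2.6172 -1.482   0.5853] mm [216.  289.1 -70.2]
shift frac target-axes [2.2613 1.3847 1.5355]
t 0.5 p [ 0.2514 -0.5722  0.2313] xyaw 23.71 zax [ 0. -0. -1.] F [ 0.7 -0.4 -0.1] gap 0.0856 q [ 1.13  0.33 -0.06  1.46  0.02  1.35 -0.09]
turn frac [-0.304   0.2159 -0.7653] rows 8.919867256017486
shift frac now-axes [ 3.1004 -1.3134  1.4201] mm [ 277.3  293.9 -170.4]
shift frac target-axes [2.2613 1.3847 2.5146]
```

Request:
move_arm:
  motion:
    - [0, 0, 0, 0.262, -0.148, 0.04, 85]
    - [0, 0, 0, 0.262, -0.148, 0.04, 85]
    - [0, 0, 0, 0.262, -0.148, 0.04, 85]
    - [0, 0, 0, 0.262, -0.148, 0.04, 85]
    - [0, 0, 0, 0.262, -0.148, 0.04, 85]
    - [0, 0, 0, 0.262, -0.148, 0.04, 85]
    - [0, 0, 0, 0.262, -0.148, 0.04, 85]
    - [0, 0, 0, 0.262, -0.148, 0.04, 85]
    - [0, 0, 0, 0.262, -0.148, 0.04, 85]
    - [0, 0, 0, 0.262, -0.148, 0.04, 85]

```text
clock: 1.5
ee_pos: [0.4685, -0.282, 0.1834]
tcp_rot: [3.074, 0.645, 0.001]
force: [0.4, -0.4, 0.1]
finger_gap: 0.0852
grip_force: 0.0
```

Request:
move_arm:
  motion:
    - [-0.0304, 0.0216, -0.0765, 0, 0, 0, 60]
    - [-0.0304, 0.0216, -0.0765, 0, 0, 0, 60]
    - [-0.0304, 0.0216, -0.0765, 0, 0, 0, 60]
    - [-0.0304, 0.0216, -0.0765, 0, 0, 0, 60]
    - [-0.0304, 0.0216, -0.0765, 0, 0, 0, 60]
    - [-0.0304, 0.0216, -0.0765, 0, 0, 0, 60]
    - [-0.0304, 0.0216, -0.0765, 0, 0, 0, 60]
    - [-0.0304, 0.0216, -0.0765, 0, 0, 0, 60]
    - [-0.0304, 0.0216, -0.0765, 0, 0, 0, 60]
    - [-0.0304, 0.0216, -0.0765, 0, 0, 0, 60]
    - [0, 0, 0, 0, 0, 0, 60]

```text
clock: 2.6
ee_pos: [0.4665, -0.2839, 0.1826]
tcp_rot: [1.878, 1.973, 0.553]
force: [-0.2, -0.4, 0.1]
finger_gap: 0.0601
grip_force: 0.0
```

Run:
```python
from h import *
need(rackpt(.002,.0895,.0025),RG)
```

```text
t 2.6 p [ 0.4665 -0.2839  0.1826] xyaw 92.96 zax [ 0.512  0.034 -0.859] F [-0.2 -0.4  0.1] gap 0.0601 q [ 0.92 -0.04 -0.23  2.09 -0.55  0.75  1.08]
turn frac [-0.0074  0.0041 -0.0172] rows 0.20147760168000073
shift frac now-axes [ 0.011  -0.074   1.1368] mm [  62.1    5.6 -121.7]
shift frac target-axes [ 0.0058 -0.087   1.1359]
```

Request:
move_arm:
  motion:
    - [-0.0074, 0.0041, -0.0172, 0, 0, 0, 60]
    - [0, 0, 0, 0.006, -0.087, 0.2, 60]
    - [0, 0, 0, 0, 0, 0.3, 60]
    - [0, 0, 0, 0, 0, 0.25, 60]
    - [0, 0, 0, 0, 0, 0, 60]
    - [0, 0, 0, 0, 0, 0, 60]

```text
clock: 3.2
ee_pos: [0.5059, -0.2787, 0.1011]
tcp_rot: [1.847, 1.991, 0.564]
force: [0.1, 1.2, -0.1]
finger_gap: 0.0602
grip_force: 0.0
```

Run:
```python
from h import *
need(rackpt(.002,.0895,.0025),RG)
a=snap('scene','s1');b=snap('top','t1')
r=lambda im,x,y,w,h:cv2.resize(im[y:y+h,x:x+w,::-1],(400,400),interpolation=cv2.INTER_CUBIC)
cv2.imwrite('pics/c3.png',np.hstack([r(b,258,133,90,90),r(a,162,180,108,108)]))
```

```text
t 3.2 p [ 0.5059 -0.2787  0.1011] xyaw 94.35 zax [ 0.52   0.042 -0.853] F [ 0.1  1.2 -0.1] gap 0.0602 q [ 0.88  0.14 -0.26  2.11 -0.62  0.55  1.18]
turn frac [-0.0006 -0.0009 -0.0023] rows 0.026057379558828836
shift frac now-axes [-0.0121 -0.0133  0.3845] mm [ 22.8   0.4 -40.2]
shift frac target-axes [-0.0115 -0.0137  0.3845]
```

View pics/c3.png

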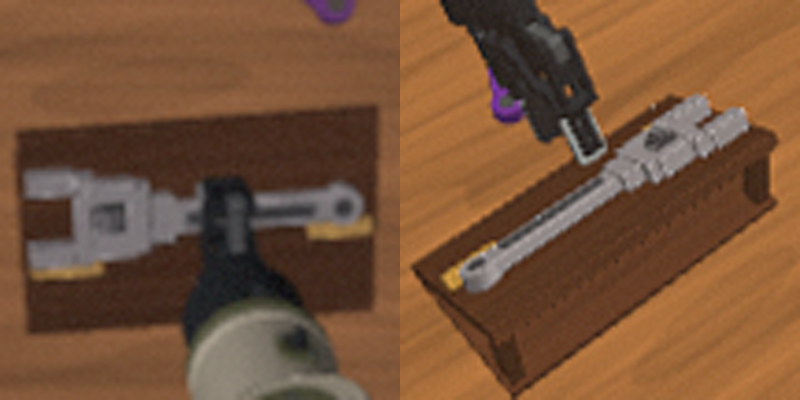

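The gripper is centred over the handle just behind the head: top crop (228,210), scene crop (590,140). I'll go down and grip.

Request:
move_arm:
  motion:
    - [0, 0, -0.002, -0.012, -0.014, 0.12, 60]
    - [0, 0, 0, 0, 0, 0.12, 60]
    - [0, 0, 0, 0, 0, 0.1, 60]
    - [0, 0, 0, 0, 0, 0.04, 60]
    - [0, 0, 0, 0, 0, 0, 60]
    - [0, 0, 0, 0, 0, 0, 60]
  newtons: 40

```text
clock: 3.9
ee_pos: [0.5281, -0.2792, 0.0617]
tcp_rot: [1.84, 1.993, 0.562]
force: [-0.3, 0.4, 0.3]
finger_gap: 0.0596
grip_force: 0.0
```

Request:
move_arm:
  motion:
    - [0, 0, 0, 0, 0, 0, 30]
    - [0, 0, 0, 0, 0, 0, 22]
    - [0, 0, 0, 0, 0, 0, 18]
    - [0, 0, 0, 0, 0, 0, 15]
    - [0, 0, 0, 0, 0, 0, 10]
    - [0, 0, 0, 0, 0, 0, 10]
    - [0, 0, 0, 0, 0, 0, 10]
    - [0, 0, 0, 0, 0, 0, 10]
  newtons: 80

```text
clock: 4.7
ee_pos: [0.5269, -0.2793, 0.0611]
tcp_rot: [1.84, 1.995, 0.56]
force: [-11.9, 1.4, 8.7]
finger_gap: 0.02
grip_force: 78.3
```

Request:
move_arm:
  motion:
    - [0, 0, 0, 0, 0, -0.05, 10]
    - [0, 0, 0, 0, 0, -0.15, 10]
    - [0, 0, 0, 0, 0, -0.3, 10]
    - [0, 0, 0, 0, 0, -0.3, 10]
    - [0, 0, 0, 0, 0, -0.1, 10]
    - [0, 0, 0, 0, 0, 0, 10]

```text
clock: 5.3
ee_pos: [0.4716, -0.2841, 0.1544]
tcp_rot: [1.839, 1.992, 0.56]
force: [-0.2, 0.2, -6.1]
finger_gap: 0.0195
grip_force: 79.5
```

Run:
```python
from h import *
# wrench x yaw 75.3 ; grip at wrench x=-105
x=Rflat(75.3)[:,0]
need(np.array([*nut,.16])-.105*x,Rflat(75.3))
print(np.array([*nut,.0])-.105*x)
```

```text
t 5.3 p [ 0.4716 -0.2841  0.1544] xyaw 94.53 zax [ 0.522  0.039 -0.852] F [-0.2  0.2 -6.1] gap 0.0195 q [ 0.92  0.01 -0.23  2.12 -0.6   0.69  1.18]
turn frac [ 0.3478 -0.057   0.2088] rows 4.291842867663619
shift frac now-axes [3.3014 0.6522 0.3339] mm [ 56.1 401.9   5.6]
shift frac target-axes [ 3.3579 -0.3978 -0.0467]
[0.52765542 0.11773689 0.        ]
```

Request:
move_arm:
  motion:
    - [0.0696, -0.0114, 0.0418, 0, 0, -0.05, 10]
    - [0.0696, -0.0114, 0.0418, 0, 0, 0, 10]
    - [0.0696, -0.0114, 0.0418, 0, 0, 0, 10]
    - [0.0696, -0.0114, 0.0418, 0, 0, 0, 10]
    - [0.0696, -0.0114, 0.0418, 0, 0, 0, 10]
    - [0, 0, 0, 0, 0, 0, 10]

```text
clock: 5.9
ee_pos: [0.4725, -0.2793, 0.1542]
tcp_rot: [2.441, 1.95, 0.054]
force: [0.3, 0.1, -7.0]
finger_gap: 0.0199
grip_force: 80.0
```

Request:
move_arm:
  motion:
    - [0, 0, 0, 0.15, -0.03, 0, 10]
    - [0, 0, 0, 0.3, -0.04, 0, 10]
    - [0, 0, 0, 0.35, -0.04, 0, 10]
    - [0, 0, 0, 0.35, -0.04, 0, 10]
    - [0, 0, 0, 0.35, -0.04, 0, 10]
    - [0, 0, 0, 0.35, -0.04, 0, 10]
    - [0, 0, 0, 0.35, -0.04, 0, 10]
    - [0, 0, 0, 0.35, -0.04, 0, 10]
    - [0, 0, 0, 0.35, -0.04, 0, 10]
    - [0, 0, 0, 0.3, -0.04, 0, 10]
    - [0, 0, 0, 0.15, 0, 0, 10]
    - [0, 0, 0, 0, 0, 0, 10]

```text
clock: 7.1
ee_pos: [0.5132, 0.1245, 0.1588]
tcp_rot: [2.437, 1.954, 0.057]
force: [0.2, 0.3, -6.2]
finger_gap: 0.0199
grip_force: 80.0
```

Run:
```python
from h import *
x=Rflat(75.3)[:,0]
need(np.array([*nut,.06])-.105*x,Rflat(75.3))
a=snap('scene','s2');b=snap('top','t2')
r=lambda im,x,y,w,h:cv2.resize(im[y:y+h,x:x+w,::-1],(400,400),interpolation=cv2.INTER_CUBIC)
cv2.imwrite('pics/c4.png',np.hstack([r(b,110,130,90,90),r(a,290,110,100,100)]))
```

```text
t 7.1 p [0.5132 0.1245 0.1588] xyaw 77.47 zax [ 0.04   0.009 -0.999] F [ 0.2  0.3 -6.2] gap 0.0199 q [ 0.23  0.2  -0.61  1.82  0.13  1.12 -0.64]
turn frac [ 0.0232 -0.0116  0.024 ] rows 0.36978703834201
shift frac now-axes [-0.0436  0.0995  0.827 ] mm [ 14.4  -6.8 -98.8]
shift frac target-axes [-0.0243  0.1308  0.8234]
```

View pics/c4.png

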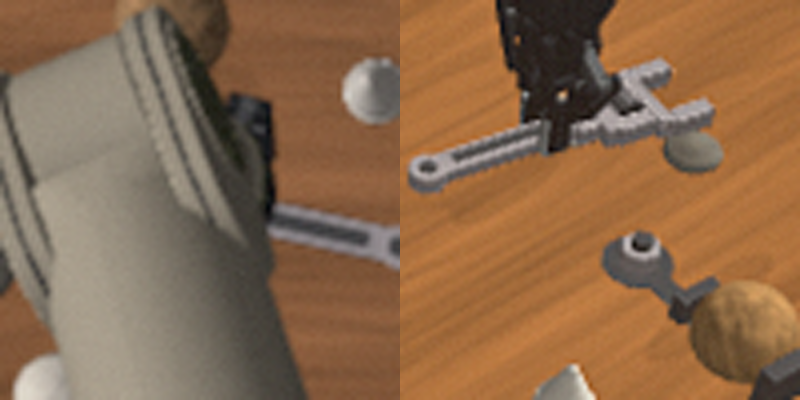

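Request:
move_arm:
  motion:
    - [0.0232, -0.0116, 0.024, 0, 0, 0, 10]
    - [0, 0, 0, -0.024, 0.13, 0.2, 10]
    - [0, 0, 0, 0, 0, 0.3, 10]
    - [0, 0, 0, 0, 0, 0.25, 10]
    - [0, 0, 0, 0, 0, 0, 10]
    - [0, 0, 0, 0, 0, 0, 10]

```text
clock: 7.8
ee_pos: [0.5283, 0.1126, 0.0705]
tcp_rot: [2.493, 1.908, -0.003]
force: [0.7, 0.4, -5.0]
finger_gap: 0.0196
grip_force: 80.1
```

Run:
```python
from h import *
p=np.array([.5269,-.2793,.0611]);print('grasp tcp n',(p-q0)@n,'up',(p-q0)@up,'y',(p-q0)@yr-.107)
x=Rflat(75.3)[:,0]
need(np.array([*nut,.05])-.105*x,Rflat(75.3))
im=np.mean([camera('scene').astype(float) for _ in range(3)],0);np.save('s3.npy',im)
x0,y0=295,135
g=im[y0:y0+75,x0:x0+100,::-1].clip(0,255).astype(np.uint8)
cv2.imwrite('pics/c5.png',cv2.resize(g,(800,600),interpolation=cv2.INTER_CUBIC))
```

```text
grasp tcp n 0.0035966402859520397 up 0.08807136163127052 y -0.10584477741737391
t 7.8 p [0.5283 0.1126 0.0705] xyaw 74.85 zax [-0.    -0.003 -1.   ] F [ 0.7  0.4 -5. ] gap 0.0196 q [ 0.19  0.36 -0.57  1.84  0.23  1.01 -0.73]
turn frac [ 0.0005  0.0022 -0.005 ] rows 0.05691979489560025
shift frac now-axes [ 0.0408 -0.017   0.1703] mm [ -0.7   5.2 -20.5]
shift frac target-axes [ 0.0403 -0.0165  0.1704]
```

View pics/c5.png

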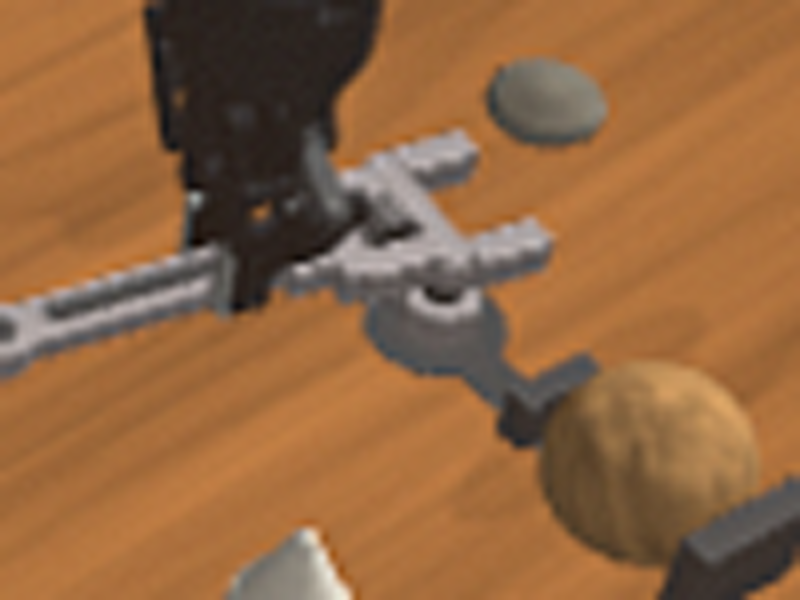

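Run:
```python
from h import *
s=get_state();Rc=R.from_rotvec(s['tcp_rot']).as_matrix();p=s['ee_pos']
Rw=Rc@np.diag([1,-1,-1.]) # wrench axes
o=p-Rw@np.array([-.1058,.0014,.0036])
print('origin pred',o)
for nm,q in (('fix back tip',(14,30,16)),('fix in tip',(14,15,16)),('slide in tip',(14,-25,16)),('slide back',(14,-40,16)),('mouth fix',(-18,15,16)),('mouth sl',(-18,-25,16)),('fix in tip bot',(14,15,0)),('slide back bot',(14,-40,0)),('end c',(-207,0,14))):
    u=proj('scene',o+Rw@np.array(q)/1e3);print(nm,np.round((u-[295,135]+.5)*8))
S=lambda x,y:(295+x/8-.5,135+y/8-.5)
z=o[2]+.016
for q in((462,130),(478,150),(532,218),(550,240),(468,243),(424,182)):
    P=pt('scene',*S(*q),z);print(q,np.round(Rw.T@(P-o)*1e3,1))
```

```text
origin pred [0.55870084 0.21510183 0.06837458]
fix back tip [462. 135.]
fix in tip [482. 159.]
slide in tip [536. 225.]
slide back [557. 250.]
mouth fix [412. 180.]
mouth sl [465. 246.]
fix in tip bot [474. 188.]
slide back bot [549. 279.]
end c [ -8. 338.]
(462, 130) [15.2 32.5 16.2]
(478, 150) [15.1 20.  16.1]
(532, 218) [ 14.5 -21.   15.9]
(550, 240) [ 14.5 -34.   15.9]
(468, 243) [-15.7 -23.7  15.9]
(424, 182) [-14.1  12.   16. ]
```

```bash
cat >> h.py <<'E'
def place(z,deg=75.3,dx=-.0015,dy=.0005):
    Rt=Rflat(deg);Rw=Rt@np.diag([1,-1,-1.])
    return np.array([*nut,z])+Rw@np.array([-.1058+dx,.0014+dy,0]),Rt
E
python3 - <<'E'
from h import *
print('nut scene',pt('scene',349.8,170.8,.02))
need(*place(.04))
E
```

```text
nut scene [0.55296439 0.22175084 0.02      ]
t 7.95 p [0.5297 0.1133 0.0722] xyaw 74.88 zax [ 0.004 -0.003 -1.   ] F [ 0.7  0.1 -5.5] gap 0.0199 q [ 0.19  0.36 -0.57  1.84  0.23  1.01 -0.73]
turn frac [ 0.0029  0.0014 -0.0047] rows 0.05969130619122088
shift frac now-axes [ 0.0121 -0.0432  0.2681] mm [ -4.5   2.7 -32.2]
shift frac target-axes [ 0.0119 -0.0419  0.2683]
```

```bash
cat >> h.py <<'E'
_gs=get_state
def get_state(N=6):
    L=[];
    for i in range(N):
        camera('scene');L.append(_gs())
    s=dict(L[-1])
    for k in('ee_pos','force','moment'): s[k]=np.mean([l[k] for l in L],0)
    s['tcp_rot']=R.from_rotvec([l['tcp_rot'] for l in L]).mean().as_rotvec()
    s['std']=np.std([l['ee_pos'] for l in L],0);print('std',np.round(s['std']*1e3,2));return s
E
python3 - <<'E'
from h import *
need(*place(.04))
E
```

```text
std [0.31 0.02 0.45]
t 8.25 p [0.5292 0.1134 0.0714] xyaw 74.89 zax [ 0.003 -0.004 -1.   ] F [-0.2 -0.2 -5.7] gap 0.0194 q [ 0.19  0.36 -0.57  1.84  0.23  1.01 -0.73]
turn frac [ 0.0022  0.0018 -0.0046] rows 0.05651354105127022
shift frac now-axes [ 0.0134 -0.0383  0.2617] mm [ -3.9   2.6 -31.4]
shift frac target-axes [ 0.0129 -0.0373  0.2618]
```

Request:
move_arm:
  motion:
    - [0.0022, 0.0018, -0.0046, 0.013, -0.038, 0, 10]
    - [0, 0, 0, 0, 0, 0.1, 10]
    - [0, 0, 0, 0, 0, 0.1, 10]
    - [0, 0, 0, 0, 0, 0.06, 10]
    - [0, 0, 0, 0, 0, 0, 10]
    - [0, 0, 0, 0, 0, 0, 10]

```text
clock: 8.85
ee_pos: [0.5244, 0.116, 0.0388]
tcp_rot: [-2.486, -1.918, 0.003]
force: [0.2, -0.1, -5.8]
finger_gap: 0.0196
grip_force: 80.0
```

Run:
```python
from h import *
need(*place(.004))
im=np.mean([camera('scene').astype(float) for _ in range(3)],0)
x0,y0=295,135
g=im[y0:y0+75,x0:x0+100,::-1].clip(0,255).astype(np.uint8)
cv2.imwrite('pics/c6.png',cv2.resize(g,(800,600),interpolation=cv2.INTER_CUBIC))
```

```text
std [0.07 0.04 0.12]
t 9.15 p [0.5248 0.1161 0.0394] xyaw 75.3 zax [-0.001 -0.    -1.   ] F [ 0.1  0.1 -5.9] gap 0.02 q [ 0.18  0.4  -0.56  1.87  0.25  0.95 -0.75]
turn frac [-0.0008  0.0003  0.    ] rows 0.00849010945562628
shift frac now-axes [0.0006 0.0042 0.2953] mm [  0.5  -0.1 -35.4]
shift frac target-axes [0.0004 0.0039 0.2953]
```

View pics/c6.png

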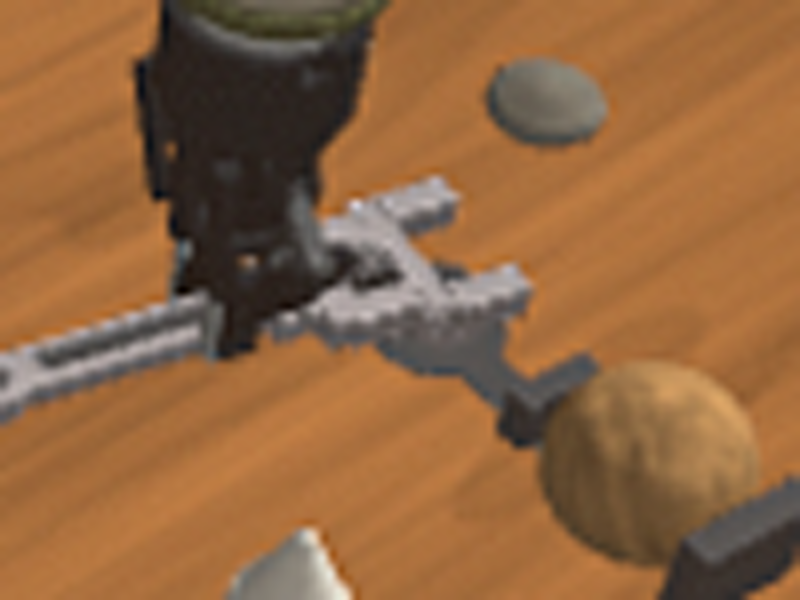

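The jaws are above the stud, which shows in the mouth at (450,270). I'm lowering gently and watching the force.

Request:
move_arm:
  motion:
    - [0, 0, 0, 0, 0.004, 0.05, 10]
    - [0, 0, 0, 0, 0, 0.05, 10]
    - [0, 0, 0, 0, 0, 0.04, 10]
    - [0, 0, 0, 0, 0, 0.03, 10]
    - [0, 0, 0, 0, 0, 0, 10]

```text
clock: 9.8
ee_pos: [0.5244, 0.1157, 0.0179]
tcp_rot: [-2.486, -1.918, 0.004]
force: [-0.1, 0.7, -5.1]
finger_gap: 0.0197
grip_force: 80.1
```

Request:
move_arm:
  motion:
    - [0, 0, 0, 0, 0, 0.03, 10]
    - [0, 0, 0, 0, 0, 0.03, 10]
    - [0, 0, 0, 0, 0, 0.03, 10]
    - [0, 0, 0, 0, 0, 0.02, 10]
    - [0, 0, 0, 0, 0, 0, 10]
    - [0, 0, 0, 0, 0, 0, 10]

```text
clock: 10.4
ee_pos: [0.5249, 0.1158, 0.0055]
tcp_rot: [-2.487, -1.918, 0.003]
force: [-0.4, -0.2, -6.5]
finger_gap: 0.0197
grip_force: 80.1
```

Run:
```python
from h import *
need(*place(.004))
```

```text
std [0.03 0.02 0.02]
t 10.7 p [0.525  0.1159 0.0056] xyaw 75.3 zax [-0.002 -0.    -1.   ] F [-0.1 -0.  -5.7] gap 0.0197 q [ 0.16  0.45 -0.54  1.88  0.29  0.89 -0.78]
turn frac [-0.001   0.0004  0.    ] rows 0.010904968965999988
shift frac now-axes [0.0016 0.0018 0.0137] mm [ 0.3  0.1 -1.6]
shift frac target-axes [0.0016 0.0018 0.0137]
```

Request:
move_arm:
  motion:
    - [0, 0, 0, 0, 0, 0.01, 10]
    - [0, 0, 0, 0, 0.008, 0, 10]
    - [0, 0, 0, 0, 0, 0, 10]

```text
clock: 11.0
ee_pos: [0.5259, 0.1155, 0.0043]
tcp_rot: [-2.487, -1.918, 0.003]
force: [-0.3, -0.0, -5.7]
finger_gap: 0.0198
grip_force: 80.1
```

Request:
move_arm:
  motion:
    - [0, 0, 0, 0, 0.006, 0, 10]
    - [0, 0, 0, 0, 0, 0, 10]

```text
clock: 11.2
ee_pos: [0.5266, 0.1154, 0.0043]
tcp_rot: [-2.487, -1.918, 0.002]
force: [0.5, -0.4, -6.2]
finger_gap: 0.0198
grip_force: 80.1
```

Request:
move_arm:
  motion:
    - [0, 0, 0, 0, 0.006, 0, 10]
    - [0, 0, 0, 0, 0, 0, 10]

```text
clock: 11.4
ee_pos: [0.5273, 0.1152, 0.0043]
tcp_rot: [-2.487, -1.919, 0.002]
force: [-0.3, 0.2, -5.4]
finger_gap: 0.0197
grip_force: 80.1
```

Request:
move_arm:
  motion:
    - [0, 0, 0, 0, 0.006, 0, 10]
    - [0, 0, 0, 0, 0, 0, 10]

```text
clock: 11.6
ee_pos: [0.5277, 0.1152, 0.0042]
tcp_rot: [-2.486, -1.919, 0.003]
force: [-1.9, -0.1, -6.0]
finger_gap: 0.0197
grip_force: 80.1
```

Request:
move_arm:
  motion:
    - [0, 0, 0, 0, 0.006, 0, 10]
    - [0, 0, 0, 0, 0, 0, 10]

```text
clock: 11.8
ee_pos: [0.5282, 0.1151, 0.0042]
tcp_rot: [-2.486, -1.919, 0.003]
force: [-2.4, 2.1, -6.1]
finger_gap: 0.0196
grip_force: 80.2
```

Request:
move_arm:
  motion:
    - [0, 0, 0, 0, 0, 0.006, 10]
    - [0, 0, 0, 0, 0, 0, 10]

```text
clock: 12.0
ee_pos: [0.5283, 0.1151, 0.0034]
tcp_rot: [-2.486, -1.919, 0.003]
force: [-3.0, 1.2, -5.2]
finger_gap: 0.0196
grip_force: 80.4
```

Request:
move_arm:
  motion:
    - [0, 0, 0, 0, 0, 0.004, 10]
    - [0, 0, 0, 0, 0, 0, 10]

```text
clock: 12.2
ee_pos: [0.5284, 0.1151, 0.0031]
tcp_rot: [-2.486, -1.919, 0.003]
force: [-3.9, 0.7, -4.2]
finger_gap: 0.0197
grip_force: 80.5
```

Request:
move_arm:
  motion:
    - [0, 0, 0, 0, 0, 0.003, 10]
    - [0, 0, 0, 0, 0, 0, 24]
    - [0, 0, 0, 0, 0, 0, 28]
    - [0, 0, 0, 0, 0, 0, 40]
    - [0, 0, 0, 0, 0, 0, 40]
    - [0, 0, 0, 0, 0, -0.2, 40]
    - [0, 0, 0, 0, 0, -0.3, 40]
    - [0, 0, 0, 0, 0, -0.3, 20]
    - [0, 0, 0, 0, 0, 0, 0]
    - [0, 0, 0, 0, 0, 0, 0]
  newtons: 30

```text
clock: 13.2
ee_pos: [0.5295, 0.1148, 0.0996]
tcp_rot: [2.487, 1.918, 0.0]
force: [-0.5, -0.5, 0.4]
finger_gap: 0.0005
grip_force: 0.0
```

Run:
```python
from h import *
Rt=Rflat(75.3);Rw=Rt@np.diag([1,-1,-1.])
o=np.array([.5284,.1151,0])-Rw@np.array([-.1058,.0014,0]);print('wrench origin',o)
w=o+Rw@np.array([-.042,-.006,.024])
need(w+np.array([0,0,.01]),Rt)
im=np.mean([camera('scene').astype(float) for _ in range(3)],0)
x0,y0=305,150
g=im[y0:y0+60,x0:x0+80,::-1].clip(0,255).astype(np.uint8)
cv2.imwrite('pics/c7.png',cv2.resize(g,(800,600),interpolation=cv2.INTER_CUBIC))
for nm,q in (('fix back tip',(14,30,16)),('fix in tip',(14,15,16)),('slide in tip',(14,-25,16)),('slide back',(14,-40,16)),('mouth fix',(-18,15,16)),('mouth sl',(-18,-25,16)),('worm top',(-42,-6,24)),('end',(-207,0,14))):
    print(nm,np.round((proj('scene',o+Rw@np.array(q)/1e3)-[x0,y0]+.5)*10))
```

```text
wrench origin [0.55660177 0.21708167 0.        ]
std [0.21 0.09 0.3 ]
t 13.5 p [0.5283 0.1147 0.0979] xyaw 75.3 zax [-0.003 -0.    -1.   ] F [ 0.2  0.1 -0.1] gap -0.0002 q [ 0.2   0.33 -0.58  1.81  0.2   1.07 -0.71]
turn frac [-0.0019  0.0008 -0.    ] rows 0.021175335683225802
shift frac now-axes [0.5362 0.063  0.5313] mm [ 23.4  60.3 -63.9]
shift frac target-axes [0.5355 0.0615 0.5321]
fix back tip [438. 162.]
fix in tip [462. 192.]
slide in tip [526. 274.]
slide back [551. 305.]
mouth fix [378. 218.]
mouth sl [441. 301.]
worm top [350. 265.]
end [-122.  417.]
```

View pics/c7.png

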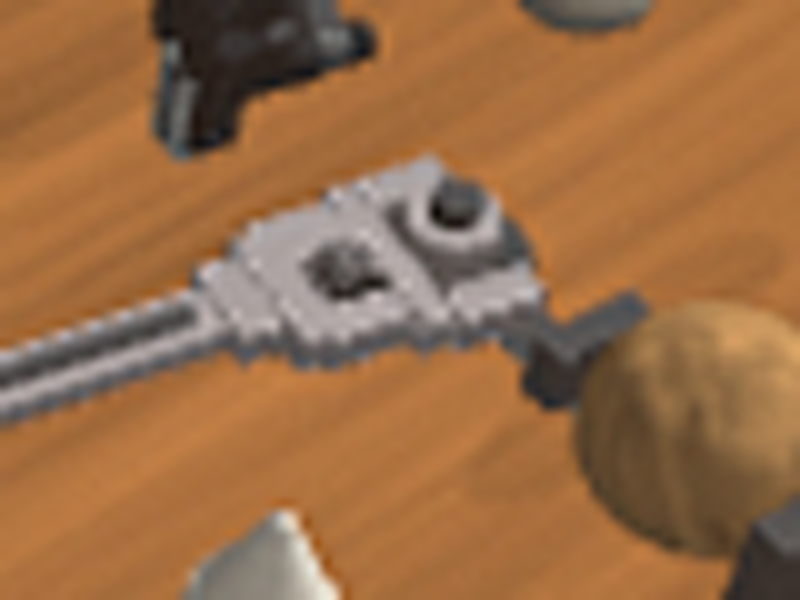

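The wrench lies flat with its fixed jaw against the nut (nut at (455,210)). The sliding jaw has a gap, and the worm is at (345,265) as predicted. Next I'll go to the worm.

Request:
move_arm:
  motion:
    - [-0.0019, 0.0008, 0, 0.15, 0.0615, 0, 0]
    - [0, 0, 0, 0.16, 0, 0.16, 0]
    - [0, 0, 0, 0.15, 0, 0.2, 0]
    - [0, 0, 0, 0, 0, 0.17, 0]
    - [0, 0, 0, 0, 0, 0.04, 0]
    - [0, 0, 0, 0, 0, 0, 0]
    - [0, 0, 0, 0, 0, 0, 0]

```text
clock: 14.35
ee_pos: [0.5506, 0.1661, 0.0313]
tcp_rot: [2.487, 1.917, 0.003]
force: [0.3, -0.3, -0.2]
finger_gap: 0.0001
grip_force: 0.0
```

Request:
move_arm:
  motion:
    - [0, 0, 0, 0, 0, 0.02, 0]
    - [0, 0, 0, 0, 0, 0.01, 0]
    - [0, 0, 0, 0, 0, 0, 0]

```text
clock: 14.65
ee_pos: [0.5502, 0.1662, 0.027]
tcp_rot: [2.487, 1.918, 0.002]
force: [-0.1, 0.6, -0.9]
finger_gap: -0.0001
grip_force: 0.0
```

Request:
move_arm:
  motion:
    - [0, 0, 0, 0, 0, 0.015, 0]
    - [0, 0, 0, 0, 0, 0.01, 0]
    - [0, 0, 0, 0, 0, 0, 0]

```text
clock: 14.95
ee_pos: [0.5499, 0.1664, 0.0236]
tcp_rot: [2.487, 1.919, 0.002]
force: [-0.4, -0.7, 0.5]
finger_gap: 0.0001
grip_force: 0.0
```

Request:
move_arm:
  motion:
    - [0, 0, 0, 0, 0, 0.01, 0]
    - [0, 0, 0, 0, 0, 0, 0]

```text
clock: 15.15
ee_pos: [0.5502, 0.1665, 0.023]
tcp_rot: [2.487, 1.918, 0.002]
force: [-2.6, -1.5, 6.7]
finger_gap: 0.0
grip_force: 3.3
```

Request:
move_arm:
  motion:
    - [0, 0, 0, 0, 0, 0.006, 0]
    - [0, 0, 0, 0.02, 0, 0, 0]
    - [0, 0, 0, 0.025, 0, 0, 0]
    - [0, 0, 0, 0.025, 0, 0, 0]

```text
clock: 15.55
ee_pos: [0.5521, 0.1744, 0.0237]
tcp_rot: [2.487, 1.918, 0.001]
force: [-9.0, -2.4, 21.1]
finger_gap: -0.0005
grip_force: 10.3
```

Request:
move_arm:
  motion:
    - [0, 0, 0, 0.025, 0, 0, 0]
    - [0, 0, 0, 0.025, 0, 0, 0]
    - [0, 0, 0, 0.025, 0, 0, 0]
    - [0, 0, 0, 0, 0, 0, 0]

```text
clock: 15.95
ee_pos: [0.5546, 0.1847, 0.0237]
tcp_rot: [2.486, 1.92, 0.004]
force: [-7.2, -0.6, 19.4]
finger_gap: 0.0
grip_force: 9.6
```

```bash
cat > jaw.py <<'E'
from h import *
im=np.mean([camera('scene').astype(float) for _ in range(4)],0)
x0,y0=305,150
g=im[y0:y0+60,x0:x0+80,::-1].clip(0,255).astype(np.uint8)
# brightness profile along wrench y across the mouth at wrench x=+8, z=16
Rw=Rflat(75.3)@np.diag([1,-1,-1.]);o=np.array([.5553,.2194,0]) # biased to scene view
gm=im.mean(2).astype(np.float32)
for xx in (2,7,11):
    ys=np.arange(20,-46,-2);P=np.array([proj('scene',o+Rw@np.array([xx,y,16])/1e3) for y in ys]).astype(np.float32)
    v=cv2.remap(gm,P[None,:,0],P[None,:,1],cv2.INTER_LINEAR)[0]
    print(xx,' '.join(f'{y}:{int(k)}' for y,k in zip(ys,v)))
import sys
if len(sys.argv)>1: cv2.imwrite('pics/%s.png'%sys.argv[1],cv2.resize(g,(800,600),interpolation=cv2.INTER_CUBIC))
E
python3 jaw.py
```

```text
2 20:47 18:42 16:36 14:35 12:34 10:33 8:30 6:27 4:32 2:33 0:57 -2:111 -4:160 -6:160 -8:151 -10:128 -12:103 -14:88 -16:96 -18:113 -20:132 -22:149 -24:162 -26:166 -28:169 -30:175 -32:167 -34:134 -36:102 -38:84 -40:85 -42:90 -44:88
7 20:45 18:40 16:37 14:33 12:33 10:33 8:32 6:31 4:31 2:42 0:69 -2:111 -4:149 -6:175 -8:158 -10:136 -12:110 -14:89 -16:77 -18:104 -20:137 -22:161 -24:167 -26:171 -28:173 -30:178 -32:156 -34:126 -36:108 -38:100 -40:93 -42:96 -44:93
11 20:46 18:40 16:36 14:33 12:33 10:33 8:31 6:32 4:39 2:60 0:106 -2:152 -4:174 -6:171 -8:158 -10:127 -12:98 -14:83 -16:81 -18:100 -20:135 -22:158 -24:153 -26:156 -28:162 -30:169 -32:174 -34:152 -36:136 -38:130 -40:129 -42:121 -44:115
```

Request:
move_arm:
  motion:
    - [0, 0, 0, 0, 0, -0.05, 0]
    - [0, 0, 0, -0.08, 0, 0, 0]
    - [0, 0, 0, -0.065, 0, 0, 0]
    - [0, 0, 0, 0, 0, 0.03, 0]
    - [0, 0, 0, 0, 0, 0.018, 0]
    - [0, 0, 0, 0, 0, 0, 0]

```text
clock: 16.75
ee_pos: [0.5502, 0.1651, 0.0222]
tcp_rot: [2.487, 1.917, -0.0]
force: [-3.7, -6.4, 9.6]
finger_gap: -0.0005
grip_force: 5.7
```

Request:
move_arm:
  motion:
    - [0, 0, 0, 0.02, 0, 0, 0]
    - [0, 0, 0, 0.025, 0, 0, 0]
    - [0, 0, 0, 0.025, 0, 0, 0]
    - [0, 0, 0, 0.025, 0, 0, 0]
    - [0, 0, 0, 0.025, 0, 0, 0]
    - [0, 0, 0, 0.025, 0, 0, 0]
    - [0, 0, 0, 0, 0, 0, 0]

```text
clock: 17.45
ee_pos: [0.5551, 0.1846, 0.0237]
tcp_rot: [2.486, 1.919, 0.005]
force: [-5.5, 0.0, 18.2]
finger_gap: 0.0
grip_force: 9.4
```

```bash
python3 jaw.py
```

```text
2 20:51 18:45 16:39 14:36 12:34 10:33 8:31 6:29 4:33 2:33 0:57 -2:112 -4:162 -6:160 -8:150 -10:125 -12:103 -14:102 -16:130 -18:155 -20:162 -22:165 -24:168 -26:175 -28:181 -30:158 -32:123 -34:98 -36:88 -38:82 -40:80 -42:77 -44:80
7 20:47 18:43 16:39 14:36 12:35 10:34 8:33 6:31 4:30 2:41 0:68 -2:111 -4:149 -6:174 -8:156 -10:132 -12:115 -14:115 -16:123 -18:147 -20:165 -22:171 -24:172 -26:171 -28:148 -30:121 -32:102 -34:87 -36:85 -38:89 -40:92 -42:93 -44:92
11 20:47 18:41 16:37 14:35 12:34 10:33 8:31 6:31 4:37 2:57 0:103 -2:151 -4:173 -6:170 -8:156 -10:123 -12:94 -14:103 -16:132 -18:152 -20:157 -22:161 -24:158 -26:169 -28:160 -30:131 -32:114 -34:111 -36:108 -38:111 -40:116 -42:116 -44:114
```

Request:
move_arm:
  motion:
    - [0, 0, 0, 0, 0, -0.05, 0]
    - [0, 0, 0, -0.08, 0, 0, 0]
    - [0, 0, 0, -0.07, 0, 0, 0]
    - [0, 0, 0, 0, 0, 0.03, 0]
    - [0, 0, 0, 0, 0, 0.018, 0]
    - [0, 0, 0, 0, 0, 0, 0]

```text
clock: 18.25
ee_pos: [0.5498, 0.1647, 0.0222]
tcp_rot: [2.487, 1.917, -0.001]
force: [-2.3, -5.0, 6.7]
finger_gap: -0.0
grip_force: 4.1
```

Request:
move_arm:
  motion:
    - [0, 0, 0, 0.02, 0, 0, 0]
    - [0, 0, 0, 0.025, 0, 0, 0]
    - [0, 0, 0, 0.025, 0, 0, 0]
    - [0, 0, 0, 0.015, 0, 0, 0]
    - [0, 0, 0, 0, 0, 0, 0]

```text
clock: 18.75
ee_pos: [0.5529, 0.1764, 0.0237]
tcp_rot: [2.486, 1.919, 0.003]
force: [-6.5, -2.7, 18.3]
finger_gap: -0.0002
grip_force: 9.2
```

```bash
python3 jaw.py c8
```

```text
2 20:49 18:43 16:37 14:34 12:33 10:31 8:31 6:30 4:32 2:31 0:54 -2:110 -4:161 -6:158 -8:146 -10:130 -12:128 -14:144 -16:162 -18:173 -20:170 -22:169 -24:166 -26:153 -28:129 -30:103 -32:90 -34:85 -36:86 -38:85 -40:83 -42:81 -44:81
7 20:55 18:52 16:45 14:35 12:33 10:33 8:33 6:30 4:26 2:38 0:66 -2:109 -4:148 -6:173 -8:152 -10:127 -12:123 -14:138 -16:152 -18:161 -20:168 -22:172 -24:175 -26:170 -28:144 -30:118 -32:105 -34:98 -36:98 -38:97 -40:92 -42:92 -44:91
11 20:75 18:59 16:47 14:41 12:40 10:41 8:37 6:35 4:39 2:56 0:102 -2:149 -4:172 -6:169 -8:154 -10:125 -12:108 -14:126 -16:147 -18:156 -20:159 -22:163 -24:153 -26:140 -28:121 -30:118 -32:129 -34:130 -36:119 -38:114 -40:115 -42:116 -44:115
```

View pics/c8.png

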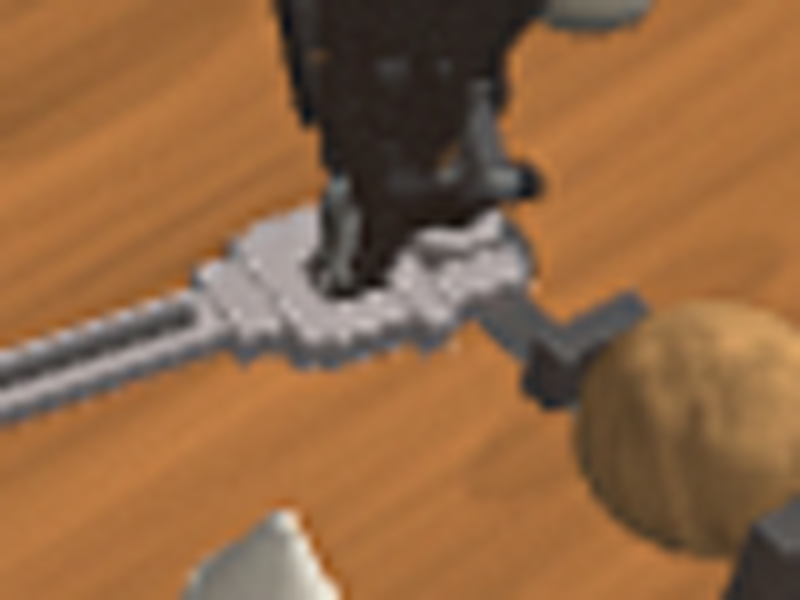

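The jaw is nearly at the nut, with only a thin dark line left at (440,255). I'll keep rolling until it stalls.

Request:
move_arm:
  motion:
    - [0, 0, 0, 0.025, 0, 0, 0]
    - [0, 0, 0, 0.025, 0, 0, 0]
    - [0, 0, 0, 0.015, 0, 0, 0]
    - [0, 0, 0, 0, 0, 0, 0]

```text
clock: 19.35
ee_pos: [0.5544, 0.1814, 0.0236]
tcp_rot: [2.486, 1.916, -0.003]
force: [-9.7, -10.2, 24.9]
finger_gap: -0.0
grip_force: 12.5
```

```bash
python3 jaw.py
```

```text
2 20:51 18:45 16:40 14:38 12:36 10:35 8:31 6:28 4:31 2:30 0:53 -2:110 -4:161 -6:159 -8:146 -10:130 -12:128 -14:145 -16:163 -18:174 -20:171 -22:170 -24:166 -26:148 -28:122 -30:99 -32:88 -34:84 -36:86 -38:85 -40:83 -42:81 -44:81
7 20:47 18:45 16:40 14:35 12:34 10:33 8:32 6:30 4:27 2:39 0:67 -2:110 -4:148 -6:172 -8:152 -10:128 -12:125 -14:140 -16:152 -18:161 -20:169 -22:175 -24:178 -26:175 -28:150 -30:118 -32:100 -34:93 -36:94 -38:95 -40:93 -42:93 -44:91
11 20:46 18:42 16:36 14:34 12:31 10:32 8:32 6:32 4:38 2:58 0:104 -2:150 -4:172 -6:168 -8:154 -10:125 -12:109 -14:126 -16:147 -18:156 -20:159 -22:162 -24:153 -26:141 -28:116 -30:104 -32:101 -34:106 -36:111 -38:112 -40:116 -42:116 -44:114
```

The worm has stalled: the jaw didn't move and the drag force rose to 12 N, so the jaws are snug on the nut. The handle position is unchanged from c7. I'll lift and move back to the handle.

Request:
move_arm:
  motion:
    - [0, 0, 0, 0, 0, -0.1, 0]
    - [0, 0, 0, 0, 0, -0.2, 0]
    - [0, 0, 0, 0, 0, -0.2, 10]
    - [0, 0, 0, -0.25, -0.058, 0, 40]
    - [0, 0, 0, -0.3, 0, 0, 40]
    - [0, 0, 0, -0.2, 0, 0, 40]
    - [0, 0, 0, 0, 0, 0, 40]
    - [0, 0, 0, 0, 0, 0, 40]

```text
clock: 20.35
ee_pos: [0.5249, 0.0981, 0.0823]
tcp_rot: [2.487, 1.918, 0.003]
force: [-0.3, 0.5, -0.1]
finger_gap: 0.0402
grip_force: 0.0
```

```bash
python3 - <<'E'
from h import *
Rt=Rflat(75.3);Rw=Rt@np.diag([1,-1,-1.])
need(np.array([.5566,.2171,.005])+Rw@np.array([-.125,0,0]),Rt)
E
python3 jaw.py
```

```text
std [0.06 0.18 0.07]
t 20.65 p [0.5249 0.0992 0.0823] xyaw 75.39 zax [ 0.001  0.001 -1.   ] F [0.5 0.2 0. ] gap 0.04 q [ 0.23  0.33 -0.58  1.85  0.21  1.03 -0.69]
turn frac [ 0.0007 -0.0008  0.001 ] rows 0.015178190553108728
shift frac now-axes [-0.0249  0.0057  0.6438] mm [  0.   -3.  -77.3]
shift frac target-axes [-0.0241  0.0065  0.6438]
2 20:167 18:152 16:124 14:85 12:60 10:55 8:53 6:47 4:47 2:39 0:56 -2:110 -4:159 -6:158 -8:147 -10:130 -12:128 -14:144 -16:163 -18:174 -20:172 -22:171 -24:167 -26:150 -28:126 -30:104 -32:91 -34:86 -36:87 -38:86 -40:84 -42:81 -44:81
7 20:136 18:108 16:85 14:78 12:80 10:85 8:84 6:71 4:58 2:58 0:73 -2:109 -4:147 -6:172 -8:152 -10:127 -12:124 -14:139 -16:153 -18:162 -20:169 -22:174 -24:176 -26:171 -28:145 -30:116 -32:101 -34:94 -36:95 -38:95 -40:93 -42:93 -44:91
11 20:107 18:94 16:88 14:84 12:81 10:83 8:84 6:79 4:75 2:85 0:121 -2:157 -4:173 -6:168 -8:154 -10:125 -12:109 -14:127 -16:149 -18:158 -20:160 -22:163 -24:153 -26:142 -28:121 -30:107 -32:103 -34:106 -36:111 -38:113 -40:117 -42:117 -44:115
```

Request:
move_arm:
  motion:
    - [0, 0, 0, 0, 0.006, 0.2, 40]
    - [0, 0, 0, 0, 0, 0.25, 40]
    - [0, 0, 0, 0, 0, 0.15, 40]
    - [0, 0, 0, 0, 0, 0.05, 40]
    - [0, 0, 0, 0, 0, 0, 34]
    - [0, 0, 0, 0, 0, 0, 28]
    - [0, 0, 0, 0, 0, 0, 26]
    - [0, 0, 0, 0, 0, 0, 26]

```text
clock: 21.65
ee_pos: [0.5262, 0.0978, 0.0051]
tcp_rot: [2.486, 1.918, 0.004]
force: [0.5, 1.1, -0.1]
finger_gap: 0.0259
grip_force: 0.0
```

Request:
move_arm:
  motion:
    - [0, 0, 0.0444, 0, -0.0727, 0, 26]
    - [0, 0, 0.0444, 0, -0.0727, 0, 26]
    - [0, 0, 0.0444, 0, -0.0727, 0, 26]
    - [0, 0, 0, 0, 0, 0, 26]

```text
clock: 22.05
ee_pos: [0.501, 0.1062, 0.005]
tcp_rot: [2.673, 1.647, 0.004]
force: [1.1, -0.0, 0.1]
finger_gap: 0.0259
grip_force: 0.0
```

```bash
cat >> h.py <<'E'
def arc(r=.123,d=0):
    s=get_state();Rc=R.from_rotvec(s['tcp_rot']).as_matrix();v=Rc.T@(np.array([*nutw,s['ee_pos'][2]])-s['ee_pos'])
    print('t',s['clock'],'z',s['ee_pos'][2],'yaw',np.degrees(np.arctan2(Rc[1,0],Rc[0,0])),'nut in tool mm',np.round(v*1e3,1),'F tool',np.round(Rc.T@s['force'],1),'gap',s['finger_gap'],'zax',np.round(Rc[:,2],3),'q',np.round(s['joints'],2))
nutw=np.array([.5566,.2171])
E
python3 -c "
from h import *
arc()"
```

```text
std [0.07 0.03 0.23]
t 22.35 z 0.004417418473692221 yaw 63.40280266761943 nut in tool mm [1.241e+02 0.000e+00 1.000e-01] F tool [-0.1  0.1  0.3] gap 0.026022464379636307 zax [ 0.002  0.    -1.   ] q [ 0.15  0.39 -0.52  1.95  0.25  0.86 -0.96]
```

```bash
cat > ang.py <<'E'
from h import *
im=np.mean([camera('scene').astype(float) for _ in range(3)],0).astype(np.float32)
sat=im.max(2)-im.min(2)
# at radii on the handle, find low-saturation centre angle (plane z=14 mm)
for r in (.165,.18,.19,.215):
    th=np.arange(15,90,.5);P=np.array([proj('scene',[.5553-r*np.cos(np.radians(t)),.2194-r*np.sin(np.radians(t)),.014]) for t in th]).astype(np.float32)
    v=cv2.remap(sat,P[None,:,0],P[None,:,1],cv2.INTER_LINEAR)[0];m=v<45
    print(r,'steel angles',th[m].min() if m.any() else None,th[m].max() if m.any() else None,th[m].mean() if m.any() else None,m.sum())
E
python3 ang.py
```

```text
0.165 steel angles 15.0 71.5 49.8448275862069 29
0.18 steel angles 62.5 71.0 66.75 18
0.19 steel angles 62.5 71.0 66.75 18
0.215 steel angles 63.0 71.5 67.25 18
```

The handle is following. I'll continue the arc.

Request:
move_arm:
  motion:
    - [0, 0, 0.0444, 0, -0.0727, 0, 26]
    - [0, 0, 0.0444, 0, -0.0727, 0, 26]
    - [0, 0, 0.0444, 0, -0.0727, 0, 26]
    - [0, 0, 0.0444, 0, -0.0727, 0, 26]
    - [0, 0, 0.0444, 0, -0.0727, 0, 26]
    - [0, 0, 0, 0, 0, 0, 26]

```text
clock: 23.1
ee_pos: [0.4647, 0.1311, 0.0042]
tcp_rot: [2.919, 1.16, 0.002]
force: [-0.6, -0.6, -0.0]
finger_gap: 0.026
grip_force: 0.0
```

```bash
python3 -c "
from h import *
arc()"; python3 ang.py; python3 jaw.py|cut -c1-10 >/dev/null
```

```text
std [0.1  0.08 0.04]
t 23.4 z 0.004167333123451694 yaw 43.43023216963962 nut in tool mm [1.257e+02 1.000e-01 1.000e-01] F tool [-0.2 -0.2  0.1] gap 0.025978380276710525 zax [ 0.001  0.    -1.   ] q [ 0.07  0.33 -0.48  2.03  0.21  0.83 -1.35]
0.165 steel angles 15.0 52.0 45.54545454545455 22
0.18 steel angles 43.0 51.5 47.25 18
0.19 steel angles 42.5 51.0 46.75 18
0.215 steel angles 43.0 51.0 47.0 17
```

Request:
move_arm:
  motion:
    - [0, 0, 0.0444, 0, -0.0727, 0, 26]
    - [0, 0, 0.0444, 0, -0.0727, 0, 26]
    - [0, 0, 0.0444, 0, -0.0727, 0, 26]
    - [0, 0, 0.0222, 0, -0.0365, 0, 26]
    - [0, 0, 0, 0, 0, 0, 26]

```text
clock: 24.25
ee_pos: [0.4461, 0.1547, 0.0041]
tcp_rot: [3.038, 0.796, 0.002]
force: [0.8, -0.1, 0.2]
finger_gap: 0.0255
grip_force: 0.1
```

Request:
move_arm:
  motion:
    - [0, 0, 0.0222, 0, -0.0365, 0, 26]
    - [0, 0, 0, 0, 0, 0, 26]

```text
clock: 24.45
ee_pos: [0.4441, 0.1581, 0.0041]
tcp_rot: [3.052, 0.743, 0.002]
force: [-0.4, -2.3, 0.7]
finger_gap: 0.0261
grip_force: 1.1
```

Request:
move_arm:
  motion:
    - [0, 0, 0.0222, 0, -0.0365, 0, 26]
    - [0, 0, 0, 0, 0, 0, 26]

```text
clock: 24.65
ee_pos: [0.4421, 0.1618, 0.0041]
tcp_rot: [3.064, 0.69, 0.001]
force: [-1.0, -3.5, 2.1]
finger_gap: 0.0263
grip_force: 1.5
```

```bash
python3 -c "
from h import *
arc()"; python3 ang.py
```

```text
std [0.01 0.02 0.01]
t 24.95 z 0.004076307110869052 yaw 25.412841282014934 nut in tool mm [ 1.271e+02 -7.000e-01  1.000e-01] F tool [-2.6  4.4 -1.8] gap 0.025716640071316736 zax [ 0.001 -0.    -1.   ] q [-0.04  0.31 -0.45  2.06  0.18  0.82 -1.72]
0.165 steel angles 15.0 34.5 25.015151515151516 33
0.18 steel angles 25.5 34.5 30.0 19
0.19 steel angles 25.5 34.0 29.75 18
0.215 steel angles 26.5 32.5 29.5 13
```

Request:
move_arm:
  motion:
    - [0, 0, 0.0111, 0, -0.0182, 0, 26]
    - [0, 0, 0, 0, 0, 0, 26]

```text
clock: 25.3
ee_pos: [0.4411, 0.1638, 0.0041]
tcp_rot: [3.07, 0.662, 0.001]
force: [-0.1, -5.2, 2.4]
finger_gap: 0.0261
grip_force: 2.4
```

Request:
move_arm:
  motion:
    - [0, 0, 0.0111, 0, -0.0182, 0, 26]
    - [0, 0, 0, 0, 0, 0, 26]

```text
clock: 25.5
ee_pos: [0.4402, 0.1657, 0.0041]
tcp_rot: [3.076, 0.636, 0.001]
force: [-0.1, -5.5, 2.5]
finger_gap: 0.0262
grip_force: 2.5
```

```bash
python3 -c "
from h import *
arc()"; python3 ang.py
```

```text
std [0.02 0.01 0.01]
t 25.8 z 0.0040376764534133715 yaw 23.38358144979707 nut in tool mm [ 1.273e+02 -1.000e+00  1.000e-01] F tool [-3.   5.3 -3.1] gap 0.02598988352822886 zax [ 0.001 -0.001 -1.   ] q [-0.05  0.3  -0.45  2.06  0.18  0.82 -1.77]
0.165 steel angles 15.0 33.5 24.31081081081081 37
0.18 steel angles 23.5 32.5 28.0 19
0.19 steel angles 24.0 32.0 28.0 17
0.215 steel angles 24.0 31.0 27.5 15
```

```bash
cat > wid.py <<'E'
from h import *
import sys
deg=float(sys.argv[1])
A={n:np.mean([camera(n).astype(float) for _ in range(3)],0).astype(np.float32) for n in('scene','top')}
Rw=Rflat(deg)@np.diag([1,-1,-1.])
for n,o in(('scene',[.5553,.2194,0]),('top',[.555,.2185,0])):
  im=A[n];sat=im.max(2)-im.min(2);mn=im.mean(2)
  for xx in (-8,0,8,11):
    ys=np.arange(44,-46,-1.);P=np.array([proj(n,np.array(o)+Rw@np.array([xx,y,16])/1e3) for y in ys]).astype(np.float32)
    f=lambda q:cv2.remap(q,P[None,:,0],P[None,:,1],cv2.INTER_LINEAR)[0]
    m=(f(sat)<45)&(f(mn)>115)
    print(n,xx,'steel from',ys[m][0] if m.any() else None,'to',ys[m][-1] if m.any() else None,'n',m.sum(),''.join('#' if k else '.' for k in m))
E
python3 wid.py 25
```

```text
scene -8 steel from 30.0 to -29.0 n 40 ..............#########....................###############################................
scene 0 steel from 30.0 to -29.0 n 35 ..............#######.........................############################................
scene 8 steel from 30.0 to -29.0 n 57 ..............######################################...###################................
scene 11 steel from 25.0 to -29.0 n 48 ...................##############################.......##################................
top -8 steel from 44.0 to -28.0 n 41 #####....#########............................###########################.................
top 0 steel from 44.0 to -27.0 n 33 ####....#########...................................####################..................
top 8 steel from 44.0 to -27.0 n 38 ####.....########.............####................######################..................
top 11 steel from 44.0 to -26.0 n 31 ####.......#####..................####........#######.......###########...................
```

The jaw width is still about 59 mm overall, which means an opening of about 30, so the nut is turning with the wrench. I'll go on to the stop.

Request:
move_arm:
  motion:
    - [0, 0, 0.0111, 0, -0.0182, 0, 26]
    - [0, 0, 0, 0, 0, 0, 26]

```text
clock: 26.45
ee_pos: [0.4393, 0.1676, 0.0041]
tcp_rot: [3.081, 0.609, 0.001]
force: [-1.0, -6.4, 3.1]
finger_gap: 0.0259
grip_force: 2.6
```

Request:
move_arm:
  motion:
    - [0, 0, 0.0111, 0, -0.0182, 0, 26]
    - [0, 0, 0, 0, 0, 0, 26]

```text
clock: 26.65
ee_pos: [0.4384, 0.1696, 0.004]
tcp_rot: [3.086, 0.582, 0.001]
force: [-1.8, -6.2, 2.4]
finger_gap: 0.0262
grip_force: 2.6
```

```bash
python3 -c "
from h import *
arc()"; python3 ang.py;python3 wid.py 23
```

```text
std [0.01 0.02 0.01]
t 26.95 z 0.004000117496166974 yaw 21.386191127558337 nut in tool mm [127.3  -1.1   0. ] F tool [-2.9  5.6 -2. ] gap 0.025954291191303918 zax [ 0.001 -0.001 -1.   ] q [-0.06  0.3  -0.45  2.06  0.18  0.81 -1.81]
0.165 steel angles 15.0 31.0 23.0 33
0.18 steel angles 21.5 31.0 26.25 20
0.19 steel angles 21.5 30.5 26.0 19
0.215 steel angles 22.0 29.0 25.5 15
scene -8 steel from 30.0 to -29.0 n 40 ..............#########....................###############################................
scene 0 steel from 29.0 to -29.0 n 35 ...............#######........................############################................
scene 8 steel from 30.0 to -28.0 n 55 ..............######################################....#################.................
scene 11 steel from 25.0 to -27.0 n 45 ...................##############################........###############..................
top -8 steel from 41.0 to -29.0 n 41 ...#########..................#######.........##########...###############................
top 0 steel from 42.0 to -28.0 n 37 ..#########..............########....................####################.................
top 8 steel from 41.0 to -27.0 n 42 ...#######...........#############................######################..................
top 11 steel from 39.0 to -24.0 n 32 .....#####............#####......#####........########...#######...##.....................
```

Request:
move_arm:
  motion:
    - [0, 0, 0.0111, 0, -0.0182, 0, 26]
    - [0, 0, 0, 0, 0, 0, 26]

```text
clock: 27.6
ee_pos: [0.4376, 0.1717, 0.004]
tcp_rot: [3.091, 0.555, 0.001]
force: [-1.1, -5.6, 2.7]
finger_gap: 0.0259
grip_force: 2.6
```

Request:
move_arm:
  motion:
    - [0, 0, 0.0111, 0, -0.0182, 0, 26]
    - [0, 0, 0, 0, 0, 0, 26]

```text
clock: 27.8
ee_pos: [0.4368, 0.1736, 0.004]
tcp_rot: [3.096, 0.528, 0.0]
force: [-0.5, -6.4, 1.1]
finger_gap: 0.0259
grip_force: 2.7
```

```bash
python3 -c "
from h import *
arc()"; python3 ang.py;python3 wid.py 21 | grep scene
```

```text
std [0.01 0.01 0.01]
t 28.1 z 0.00395209704296667 yaw 19.384819242575592 nut in tool mm [127.4  -1.2   0. ] F tool [-3.   5.7 -2.4] gap 0.025766404513507903 zax [ 0.    -0.001 -1.   ] q [-0.07  0.3  -0.44  2.06  0.18  0.81 -1.85]
0.165 steel angles 15.0 29.0 22.0 29
0.18 steel angles 20.0 28.5 24.25 18
0.19 steel angles 20.0 28.5 24.25 18
0.215 steel angles 20.0 26.5 23.25 14
scene -8 steel from 30.0 to -28.0 n 38 ..............#########.....................#############################.................
scene 0 steel from 30.0 to -29.0 n 36 ..............########........................############################................
scene 8 steel from 30.0 to -28.0 n 56 ..............######################################...##################.................
scene 11 steel from 28.0 to -29.0 n 50 ................################################........##################................
```

Request:
move_arm:
  motion:
    - [0, 0, 0.0111, 0, -0.0182, 0, 26]
    - [0, 0, 0, 0, 0, 0, 26]

```text
clock: 28.75
ee_pos: [0.436, 0.1757, 0.0039]
tcp_rot: [3.1, 0.501, 0.0]
force: [-1.1, -6.5, 2.5]
finger_gap: 0.0259
grip_force: 2.8
```

Request:
move_arm:
  motion:
    - [0, 0, 0.0111, 0, -0.0182, 0, 26]
    - [0, 0, 0, 0, 0, 0, 26]

```text
clock: 28.95
ee_pos: [0.4355, 0.1778, 0.004]
tcp_rot: [3.105, 0.474, 0.001]
force: [-1.1, -6.8, 2.4]
finger_gap: 0.0261
grip_force: 2.9
```

```bash
python3 -c "
from h import *
arc()"; python3 ang.py;python3 wid.py 19 | grep scene
```

```text
std [0.01 0.02 0.01]
t 29.25 z 0.003970976619456272 yaw 17.386781135422495 nut in tool mm [127.4  -1.3   0. ] F tool [-3.1  6.2 -2.3] gap 0.02586080184288219 zax [ 0.001 -0.001 -1.   ] q [-0.08  0.3  -0.44  2.06  0.18  0.81 -1.9 ]
0.165 steel angles 15.0 27.5 21.25 26
0.18 steel angles 18.0 27.0 22.5 19
0.19 steel angles 18.0 27.0 22.5 19
0.215 steel angles 18.5 24.5 21.5 13
scene -8 steel from 30.0 to -29.0 n 39 ..............#########.....................##############################................
scene 0 steel from 30.0 to -29.0 n 36 ..............#########.......................#######.####################................
scene 8 steel from 31.0 to -29.0 n 58 .............#######################################...###################................
scene 11 steel from 28.0 to -29.0 n 50 ................################################........##################................
```

Request:
move_arm:
  motion:
    - [0, 0, 0.0111, 0, -0.0182, 0, 26]
    - [0, 0, 0, 0, 0, 0, 26]

```text
clock: 29.9
ee_pos: [0.4349, 0.1799, 0.004]
tcp_rot: [3.109, 0.447, 0.001]
force: [-0.0, -6.1, 1.9]
finger_gap: 0.0259
grip_force: 2.8
```

Request:
move_arm:
  motion:
    - [0, 0, 0.0111, 0, -0.0182, 0, 26]
    - [0, 0, 0, 0, 0, 0, 26]

```text
clock: 30.1
ee_pos: [0.4344, 0.1822, 0.004]
tcp_rot: [3.113, 0.42, 0.001]
force: [0.2, -6.5, 0.5]
finger_gap: 0.026
grip_force: 2.7
```

```bash
python3 -c "
from h import *
arc()"; python3 ang.py;python3 wid.py 18 | grep scene
```

```text
std [0.01 0.01 0.01]
t 30.4 z 0.0040014744195992 yaw 15.396420202913799 nut in tool mm [ 1.271e+02 -1.200e+00  1.000e-01] F tool [-1.7  5.6 -1.6] gap 0.026255231337472353 zax [ 0.001 -0.001 -1.   ] q [-0.1   0.3  -0.44  2.06  0.18  0.81 -1.94]
0.165 steel angles 15.0 25.0 20.0 21
0.18 steel angles 16.0 25.0 20.5 19
0.19 steel angles 16.0 24.5 20.25 18
0.215 steel angles 16.5 21.5 19.0 11
scene -8 steel from 30.0 to -29.0 n 39 ..............#########.....................##############################................
scene 0 steel from 31.0 to -29.0 n 36 .............##########.......................########..##################................
scene 8 steel from 31.0 to -29.0 n 57 .............#######################################....##################................
scene 11 steel from 28.0 to -29.0 n 49 ................################################.........#################................
```

The force is nearly constant, and I want to be sure the jaw isn't being forced open. I'll measure the sliding jaw's back against the head's edge at y=-36, which cancels the camera bias.

```bash
cat > step.py <<'E'
from h import *
import sys
deg=float(sys.argv[1])
im=np.mean([camera('scene').astype(float) for _ in range(5)],0).astype(np.float32)
Rw=Rflat(deg)@np.diag([1,-1,-1.]);o=np.array([.5553,.2194,0])
mn=im.mean(2);sat=im.max(2)-im.min(2)
for xx in list(range(-66,-18,6))+list(range(-12,14,3)):
    out=[]
    for ys in (np.arange(-20,-48,-.25),np.arange(20,44,.25)):
        P=np.array([proj('scene',o+Rw@np.array([xx,y,16])/1e3) for y in ys]).astype(np.float32)
        f=cv2.remap(mn if ys[0]<0 else sat,P[None,:,0],P[None,:,1],cv2.INTER_CUBIC)[0]
        f=np.convolve(f,np.ones(5)/5,'same')
        g=np.diff(f)*(-1 if ys[0]<0 else 1);g[:4]=0;g[-4:]=0
        k=np.argmax(g);w=g[max(0,k-8):k+9].clip(0);out.append((ys[:-1][max(0,k-8):k+9]*w).sum()/w.sum())
    print(xx,np.round(out,1))
E
python3 step.py 18.5
```

```text
-66 [-25.7  24.8]
-60 [-26.7  26.8]
-54 [-28.   28.1]
-48 [-27.5  26.7]
-42 [-27.4  28.1]
-36 [-27.4  26.8]
-30 [-31.8  31.8]
-24 [-33.3  32.3]
-12 [-28.1  32.4]
-9 [-26.9  31. ]
-6 [-28.2  31.5]
-3 [-27.   32.7]
0 [-27.3  32.7]
3 [-26.1  32.8]Traceback (most recent call last):
  File "step.py", line 10, in <module>
    P=np.array([proj('scene',o+Rw@np.array([xx,y,16])/1e3) for y in ys]).astype(np.float32)
                ~~~~^^^^^^^^^^^^^^^^^^^^^^^^^^^^^^^^^^^^^^
  File "h.py", line 12, in proj
    p=camera_params(name);K=np.array(p['camera_matrix']);T=np.array(p['T'])
ValueError: time passes only in moves, steps and waits
```

The opening is 29.8 ± 0.5 (the jaws span 59.8 mm, the head 65.6 of a nominal 66). So the fit holds and the nut is turning with the wrench. I'll push on.

Request:
move_arm:
  motion:
    - [0, 0, 0.0111, 0, -0.0182, 0, 26]
    - [0, 0, 0, 0, 0, 0, 26]

```text
clock: 31.3
ee_pos: [0.4339, 0.1845, 0.004]
tcp_rot: [3.116, 0.393, 0.002]
force: [0.8, -5.5, -0.4]
finger_gap: 0.026
grip_force: 2.6
```

Request:
move_arm:
  motion:
    - [0, 0, 0.0111, 0, -0.0182, 0, 26]
    - [0, 0, 0, 0, 0, 0, 26]

```text
clock: 31.5
ee_pos: [0.4334, 0.1867, 0.0041]
tcp_rot: [3.12, 0.366, 0.002]
force: [0.5, -4.9, -0.2]
finger_gap: 0.026
grip_force: 2.4
```

Request:
move_arm:
  motion:
    - [0, 0, 0.0111, 0, -0.0182, 0, 26]
    - [0, 0, 0, 0, 0, 0, 26]

```text
clock: 31.7
ee_pos: [0.433, 0.189, 0.0041]
tcp_rot: [3.123, 0.339, 0.002]
force: [1.1, -4.1, -0.9]
finger_gap: 0.0262
grip_force: 2.4
```

```bash
cat > map.py <<'E'
from h import *
import sys
deg=float(sys.argv[1]);p=camera_params('scene');K=np.array(p['camera_matrix']);Ti=np.linalg.inv(np.array(p['T']))
im=np.mean([camera('scene').astype(float) for _ in range(4)],0).astype(np.float32);np.save('m.npy',im)
Rw=Rflat(deg)@np.diag([1,-1,-1.]);o=np.array([.5553,.2194,.016])
xs=np.arange(-56,26,1.);ys=np.arange(40,-42,-2.)
X,Y=np.meshgrid(xs,ys);W=o+np.stack([X,Y,0*X],-1)/1e3@Rw.T
c=W@Ti[:3,:3].T+Ti[:3,3];U=(K[0,0]*c[...,0]/-c[...,2]+K[0,2]).astype(np.float32);V=(-K[1,1]*c[...,1]/-c[...,2]+K[1,2]).astype(np.float32)
q=cv2.remap(im,U,V,cv2.INTER_LINEAR);mn=q.mean(2);sat=q.max(2)-q.min(2)
for i,y in enumerate(ys): print(f'{int(y):4d}',''.join('o' if s>50 else str(int(min(9,m/20))) for m,s in zip(mn[i],sat[i])))
E
python3 map.py 16; python3 ang.py | head -3
```

```text
40 oooooooooooooooooooooooooooooooooooooooooooooooooooooooooooooooooooooooooooooooooo
  38 oooooooooooooooooooooooooooooooooooooooooooooooooooooooooooooooooooooooooooooooooo
  36 oooooooooooooooooooooooooooooooooooooooooooooooooooooooooooooooooooooooooooooooooo
  34 oooooooooooooooooooooooooooooooooooooooooooooooooooooooooooooooooooooooooooooooooo
  32 oooooooooooooooooooooooooooooooo777ooooo777777777777oooo777oooo777oooooooooooooooo
  30 ooooooooooooooooooooooooooo777777888776777778888887788888887778887777ooooooooooooo
  28 ooooooooooooooooooo7777oo777788888898877778888887788888888888888888776oooooooooooo
  26 77777777777777777777777777778888889998877888877777777777788888888888765ooooooooooo
  24 888888888888888888888887777788888888888877777777666666667778888888888755oooooooooo
  22 888888888888888888888888877788888888877777776666555555556677888888898765oooooooooo
  20 8888888888888888888888888888888888887766666665555444444455667888888877665ooooooooo
  18 8888888888888888888888888888888888877665555554444444444445556788877766665ooooooooo
  16 88888888777778888888888888888888888776566
[... 1915 characters left out ...]
66666678999988888776666666666666666666666666666666655544433333
 -30 5554444555544445554444455667899888777776555555555555555555555555555555555444433333
 -32 4444444444444444444444444556777777777666544444444444444444444444445555555444333344
 -34 4444444444444444444444444455556666666555544444444444444444444444444444444443344ooo
 -36 44444444444444444444444444444455544455555444444444444444444444444444444444444ooooo
 -38 44444444444444444444444444444444444444444444444444444444444444444444444445oooooooo
 -40 444444444444444444444444444444444444444444444444444444444444444444444445oooooooooo
0.165 steel angles 15.0 22.5 18.75 16
0.18 steel angles 15.0 22.0 18.5 15
0.19 steel angles 15.0 22.0 18.5 15
```

```bash
cat > hexa.py <<'E'
from h import *
C={'top':(.5543,.2193),'scene':(.55296,.22175)}
A0=np.load('avg.npz')
for n in('top','scene'):
    p=camera_params(n);K=np.array(p['camera_matrix']);Ti=np.linalg.inv(np.array(p['T']))
    cur=np.mean([camera(n).astype(float) for _ in range(4)],0)
    for nm,im in(('init',A0[n]),('now',cur)):
        g=im.mean(2).astype(np.float32);th=np.arange(-60,91,5.);r=np.arange(9,24,.25)
        T_,R_=np.meshgrid(np.radians(th),r,indexing='ij')
        W=np.stack([C[n][0]+R_*np.cos(T_)/1e3,C[n][1]+R_*np.sin(T_)/1e3,0*R_+.02],-1)
        c=W@Ti[:3,:3].T+Ti[:3,3];U=(K[0,0]*c[...,0]/-c[...,2]+K[0,2]).astype(np.float32);V=(-K[1,1]*c[...,1]/-c[...,2]+K[1,2]).astype(np.float32)
        q=cv2.remap(g,U,V,cv2.INTER_CUBIC)
        out=[]
        for t,row in zip(th,q):
            k0=np.argmax(row[:20]);f=row[k0:];hi=f[0];j=np.argmin(f[:32]);lo=f[j];h=np.where(f<(hi+lo)/2)[0]
            out.append(f'{int(t)}:{r[k0+h[0]]:.1f}/{int(hi-lo)}' if len(h) else f'{int(t)}:-')
        print(n,nm,' '.join(out))
E
python3 hexa.py
```

```text
top init -60:16.2/84 -55:16.5/81 -50:16.5/79 -45:16.5/76 -40:16.5/69 -35:16.8/69 -30:16.2/71 -25:16.2/69 -20:16.0/65 -15:15.8/62 -10:15.8/61 -5:16.0/64 0:16.5/68 5:16.8/72 10:17.2/74 15:17.2/74 20:17.2/69 25:16.8/64 30:16.5/63 35:16.2/60 40:16.0/60 45:16.2/60 50:16.0/58 55:16.2/61 60:16.5/62 65:16.5/61 70:17.0/61 75:17.2/60 80:17.0/60 85:17.0/61 90:16.8/61
top now -60:14.2/25 -55:14.5/24 -50:14.8/24 -45:14.8/26 -40:15.8/39 -35:16.2/56 -30:16.2/66 -25:16.2/66 -20:16.0/62 -15:15.8/61 -10:15.8/63 -5:16.0/64 0:16.2/67 5:16.5/69 10:16.8/69 15:17.0/69 20:17.0/68 25:17.0/63 30:16.8/59 35:16.5/57 40:16.5/59 45:16.2/60 50:16.0/60 55:16.2/63 60:16.0/61 65:15.8/50 70:15.5/31 75:15.2/14 80:17.5/2 85:- 90:21.2/0
scene init -60:16.0/76 -55:16.0/78 -50:16.2/76 -45:16.5/78 -40:16.5/76 -35:16.8/77 -30:16.5/79 -25:16.0/80 -20:15.5/78 -15:15.2/72 -10:16.0/73 -5:16.5/78 0:17.0/85 5:17.0/92 10:17.0/99 15:16.8/106 20:16.5/108 25:16.0/105 30:15.8/102 35:15.5/96 40:15.5/88 45:15.5/78 50:15.8/67 55:16.0/60 60:16.5/57 65:17.0/48 70:17.8/37 75:19.0/22 80:20.2/8 85:- 90:-
scene now -60:14.5/65 -55:15.0/73 -50:15.8/79 -45:16.0/78 -40:16.5/78 -35:16.5/79 -30:16.5/85 -25:16.2/88 -20:15.5/84 -15:15.5/74 -10:16.2/74 -5:16.5/81 0:16.2/89 5:15.8/87 10:15.2/81 15:15.2/82 20:15.5/85 25:15.8/85 30:15.8/84 35:15.5/78 40:15.5/67 45:15.5/60 50:15.5/47 55:15.8/29 60:16.2/10 65:23.0/0 70:- 75:- 80:- 85:- 90:-
```

Nut corners are now at about 19.5° (mod 60) against 15.3° at the start, so the nut has turned about 56°. The force hasn't shown a hard stop yet. I'll push on in small steps and watch the force, since camera calls are nearly used up.

Request:
move_arm:
  motion:
    - [0, 0, 0.0111, 0, -0.0182, 0, 26]
    - [0, 0, 0, 0, 0, 0, 26]

```text
clock: 32.65
ee_pos: [0.4323, 0.1918, 0.0042]
tcp_rot: [-3.126, -0.311, -0.003]
force: [3.5, -1.6, -1.7]
finger_gap: 0.0258
grip_force: 1.5
```

Request:
move_arm:
  motion:
    - [0, 0, 0.0111, 0, -0.0182, 0, 26]
    - [0, 0, 0, 0, 0, 0, 26]

```text
clock: 32.85
ee_pos: [0.4319, 0.1938, 0.0042]
tcp_rot: [-3.128, -0.284, -0.003]
force: [1.5, -2.6, -1.6]
finger_gap: 0.0261
grip_force: 1.5
```

```bash
python3 - <<'E'
import numpy as np
from scipy.optimize import least_squares
th=np.arange(-30,61,5.)
D={'top init':[16.2,16.2,16.0,15.8,15.8,16.0,16.5,16.8,17.2,17.2,17.2,16.8,16.5,16.2,16.0,16.2,16.0,16.2,16.5],
'top now':[16.2,16.2,16.0,15.8,15.8,16.0,16.2,16.5,16.8,17.0,17.0,17.0,16.8,16.5,16.5,16.2,16.0,16.2,16.0],
'sc init':[16.5,16.0,15.5,15.2,16.0,16.5,17.0,17.0,17.0,16.8,16.5,16.0,15.8,15.5,15.5,15.5,15.8,16.0,16.5],
'sc now':[16.5,16.2,15.5,15.5,16.2,16.5,16.2,15.8,15.2,15.2,15.5,15.8,15.8,15.5,15.5,15.5,15.5,15.8,16.2]}
t=np.radians(th)
for k,v in D.items():
    v=np.array(v)
    for t0 in (15,45):
        f=lambda p:p[0]+p[1]*np.cos(t)+p[2]*np.sin(t)+p[3]*np.cos(6*(t-p[4]))-v
        s=least_squares(f,[16,0,0,.6,np.radians(t0)]);print(k,np.round(s.x[:4],2),round(np.degrees(s.x[4])%60,1),round(np.sqrt(2*s.cost/len(t)),2))
E
python3 - <<'E'
from h import *
s=__import__('station').get_state();print(s['clock'],s['force'],s['grip_force'],s['joints'])
E
```

```text
top init [16.16  0.34  0.25  0.62] 15.2 0.1
top init [16.16  0.34  0.25 -0.62] 45.2 0.1
top now [15.24  1.22  0.62  0.45] 20.5 0.08
top now [15.24  1.22  0.62 -0.45] 50.5 0.08
sc init [16.97 -0.67 -0.51  0.82] 10.2 0.19
sc init [16.97 -0.67 -0.51 -0.82] 40.2 0.19
sc now [17.41 -1.67 -0.81  0.13] 2.7 0.32
sc now [17.41 -1.67 -0.81 -0.13] 32.7 0.32
32.85 [ 1.50537077 -2.62471509 -1.58176379] 1.549475567007903 [-0.12903069  0.30576052 -0.42766322  2.05330661  0.17309782  0.81445696
 -2.04827031]
```

The wrench has now turned more than the nut's whole range (over 60°, against about 55° seen on the nut), and the force has fallen off. So the nut looks to be at its stop, and the wrench is creeping round it with slightly sprung jaws. To mend this I'll bring the handle back a few degrees through the free play, re-snug the worm, then push gently to the stop.

Request:
move_arm:
  motion:
    - [0, 0, -0.0222, 0, 0.0365, 0, 26]
    - [0, 0, -0.0111, 0, 0.0182, 0, 26]
    - [0, 0, 0, 0, 0, 0, 26]

```text
clock: 33.15
ee_pos: [0.4328, 0.1879, 0.0042]
tcp_rot: [-3.119, -0.367, -0.002]
force: [-0.9, 2.4, -0.4]
finger_gap: 0.0264
grip_force: 1.0
```

Request:
move_arm:
  motion:
    - [0, 0, -0.0222, 0, 0.0365, 0, 26]
    - [0, 0, 0, 0, 0, 0, 26]

```text
clock: 33.35
ee_pos: [0.4339, 0.1833, 0.0042]
tcp_rot: [-3.113, -0.42, -0.002]
force: [-1.1, 2.2, 0.9]
finger_gap: 0.0261
grip_force: 0.9
```

Request:
move_arm:
  motion:
    - [0, 0, -0.0222, 0, 0.0365, 0, 26]
    - [0, 0, 0, 0, 0, 0, 26]

```text
clock: 33.55
ee_pos: [0.4351, 0.1789, 0.0042]
tcp_rot: [-3.105, -0.473, -0.002]
force: [-0.6, 1.8, 1.7]
finger_gap: 0.0259
grip_force: 0.8
```

Request:
move_arm:
  motion:
    - [0, 0, -0.0222, 0, 0.0365, 0, 26]
    - [0, 0, 0, 0, 0, 0, 26]

```text
clock: 33.75
ee_pos: [0.4365, 0.1746, 0.0042]
tcp_rot: [-3.097, -0.527, -0.002]
force: [-1.2, 2.0, -0.0]
finger_gap: 0.0258
grip_force: 0.8
```

Request:
move_arm:
  motion:
    - [0, 0, 0, 0, -0.02, 0, 34]
    - [0, 0, 0, 0, 0, 0, 40]
    - [0, 0, 0, 0, 0, -0.2, 40]
    - [0, 0, 0, 0, 0, -0.25, 20]
    - [0, 0, 0, 0, 0, 0, 0]
    - [0, 0, 0, 0, 0, 0, 0]

```text
clock: 34.35
ee_pos: [0.4361, 0.1766, 0.0585]
tcp_rot: [3.097, 0.527, 0.004]
force: [-0.1, 0.7, -1.1]
finger_gap: -0.0001
grip_force: 0.0
```

Run:
```python
import numpy as np
import h, station
h.get_state=station.get_state
from h import *
Rt=Rflat(18.0);Rw=Rt@np.diag([1,-1,-1.])
w=np.array([*nutw,0])+Rw@np.array([-.042-.009,-.006,.030])
need(w,Rt)
```

```text
t 34.35 p [0.4361 0.1766 0.0585] xyaw 19.31 zax [ 0.003  0.    -1.   ] F [-0.1  0.7 -1.1] gap -0.0001 q [-0.05  0.21 -0.47  2.03  0.12  0.93 -1.81]
turn frac [ 0.0005 -0.0016  0.0145] rows 0.15317584203397513
shift frac now-axes [0.6329 0.0534 0.239 ] mm [ 73.9  19.1 -28.5]
shift frac target-axes [0.6345 0.0391 0.2374]
```

Request:
move_arm:
  motion:
    - [0, 0, 0.0145, 0.2, 0.039, 0, 0]
    - [0, 0, 0, 0.25, 0, 0, 0]
    - [0, 0, 0, 0.185, 0, 0, 0]
    - [0, 0, 0, 0, 0, 0.12, 0]
    - [0, 0, 0, 0, 0, 0.118, 0]
    - [0, 0, 0, 0, 0, 0.03, 0]
    - [0, 0, 0, 0, 0, 0, 0]
    - [0, 0, 0, 0, 0, 0, 0]

```text
clock: 35.15
ee_pos: [0.5092, 0.1963, 0.0262]
tcp_rot: [3.102, 0.493, 0.002]
force: [0.4, -1.0, -0.6]
finger_gap: -0.0001
grip_force: 0.0
```

Request:
move_arm:
  motion:
    - [0, 0, 0, 0, 0, 0.02, 0]
    - [0, 0, 0, 0, 0, 0.008, 0]
    - [0, 0, 0, 0, 0, 0, 0]

```text
clock: 35.45
ee_pos: [0.51, 0.1965, 0.0238]
tcp_rot: [3.103, 0.493, 0.004]
force: [-3.5, -2.1, 8.7]
finger_gap: 0.0
grip_force: 4.3
```

Request:
move_arm:
  motion:
    - [0, 0, 0, 0.02, 0, 0.002, 0]
    - [0, 0, 0, 0.02, 0, 0, 0]
    - [0, 0, 0, 0, 0, 0, 0]

```text
clock: 35.75
ee_pos: [0.515, 0.1985, 0.0239]
tcp_rot: [-3.102, -0.493, -0.006]
force: [-1.8, -0.3, 10.3]
finger_gap: 0.0001
grip_force: 4.9
```

Request:
move_arm:
  motion:
    - [0, 0, 0, 0.02, 0, 0, 0]
    - [0, 0, 0, 0.02, 0, 0, 0]
    - [0, 0, 0, 0, 0, 0, 0]

```text
clock: 36.05
ee_pos: [0.5189, 0.1999, 0.0239]
tcp_rot: [-3.103, -0.493, -0.003]
force: [-5.1, -0.9, 13.4]
finger_gap: 0.0002
grip_force: 6.6
```

Request:
move_arm:
  motion:
    - [0, 0, 0, 0.02, 0, 0, 0]
    - [0, 0, 0, 0.02, 0, 0, 0]
    - [0, 0, 0, 0, 0, 0, 0]

```text
clock: 36.35
ee_pos: [0.5223, 0.2011, 0.0237]
tcp_rot: [3.102, 0.493, -0.001]
force: [-10.8, -3.0, 18.6]
finger_gap: -0.0002
grip_force: 9.1
```

The worm rolled about 8 mm and then stalled (11 N drag), so the jaws are snug again. Next comes the fork for a gentle final push.

Request:
move_arm:
  motion:
    - [0, 0, 0, 0, 0, -0.1, 0]
    - [0, 0, 0, 0, 0, -0.2, 0]
    - [0, 0, 0, 0, 0, -0.15, 10]
    - [0, 0, 0, -0.25, -0.039, 0, 40]
    - [0, 0, 0, -0.3, 0, 0, 40]
    - [0, 0, 0, -0.18, 0, 0, 40]
    - [0, 0, 0, 0, 0, 0, 40]
    - [0, 0, 0, 0, 0, 0.2, 40]
    - [0, 0, 0, 0, 0, 0.2, 40]
    - [0, 0, 0, 0, 0, 0.1, 40]
    - [0, 0, 0, 0, 0, 0, 40]
    - [0, 0, 0, 0, 0, 0, 40]

```text
clock: 37.55
ee_pos: [0.4391, 0.1785, 0.017]
tcp_rot: [-3.102, -0.493, -0.003]
force: [0.7, 0.9, -0.1]
finger_gap: 0.0402
grip_force: 0.0
```

Run:
```python
import station,h
h.get_state=station.get_state
from h import *
h.arc()
Rt=Rflat(18.0);Rw=Rt@np.diag([1,-1,-1.])
need(np.array([*nutw,.0042])+Rw@np.array([-.125,0,0]),Rt)
```

```text
t 37.55 z 0.017049050671557636 yaw 18.05352317588323 nut in tool mm [123.6  -0.3   0.2] F tool [ 0.9 -0.6  0.1] gap 0.04022243657876996 zax [ 0.002  0.001 -1.   ] q [-0.07  0.29 -0.45  2.04  0.17  0.84 -1.87]
t 37.55 p [0.4391 0.1785 0.017 ] xyaw 18.05 zax [ 0.002  0.001 -1.   ] F [ 0.7  0.9 -0.1] gap 0.0402 q [-0.07  0.29 -0.45  2.04  0.17  0.84 -1.87]
turn frac [-0.     -0.0013  0.0006] rows 0.014570604007501911
shift frac now-axes [-0.0115 -0.0034  0.1071] mm [ -1.4  -0.  -12.8]
shift frac target-axes [-0.0113 -0.0034  0.1071]
```

Request:
move_arm:
  motion:
    - [0, 0, 0, 0, 0, 0.06, 40]
    - [0, 0, 0, 0, 0, 0.045, 40]
    - [0, 0, 0, 0, 0, 0, 32]
    - [0, 0, 0, 0, 0, 0, 28]
    - [0, 0, 0, 0, 0, 0, 26]
    - [0, 0, 0, 0, 0, 0, 26]

```text
clock: 38.15
ee_pos: [0.4387, 0.1782, 0.004]
tcp_rot: [-3.103, -0.493, -0.003]
force: [1.5, 0.1, 0.1]
finger_gap: 0.026
grip_force: 0.0
```

Request:
move_arm:
  motion:
    - [0, 0, 0.0111, 0, -0.0182, 0, 26]
    - [0, 0, 0, 0, 0, 0, 26]

```text
clock: 38.35
ee_pos: [0.4382, 0.1797, 0.0039]
tcp_rot: [3.106, 0.464, 0.003]
force: [2.4, -4.0, 1.9]
finger_gap: 0.0262
grip_force: 2.1
```

Request:
move_arm:
  motion:
    - [0, 0, 0.0083, 0, -0.0136, 0, 26]
    - [0, 0, 0, 0, 0, 0, 26]

```text
clock: 38.55
ee_pos: [0.4379, 0.181, 0.0039]
tcp_rot: [3.109, 0.444, 0.003]
force: [2.5, -5.8, 0.8]
finger_gap: 0.0258
grip_force: 2.7
```

I'll use the last camera call for a finer measurement of the nut angle, fitting lines to its two free front flats and checking the method on the initial image.

```bash
cat > fin.py <<'E'
from h import *
import station
A0=np.load('avg.npz')['top'];cur=camera('top').astype(float);np.save('last.npy',cur)
p=camera_params('top');K=np.array(p['camera_matrix']);Ti=np.linalg.inv(np.array(p['T']))
th=np.arange(-60,91,1.);r=np.arange(9,24,.05)
def edge(im):
    g=im.mean(2).astype(np.float32);T_,R_=np.meshgrid(np.radians(th),r,indexing='ij')
    W=np.stack([.5543+R_*np.cos(T_)/1e3,.2193+R_*np.sin(T_)/1e3,0*R_+.02],-1)
    c=W@Ti[:3,:3].T+Ti[:3,3];U=(K[0,0]*c[...,0]/-c[...,2]+K[0,2]).astype(np.float32);V=(-K[1,1]*c[...,1]/-c[...,2]+K[1,2]).astype(np.float32)
    q=cv2.remap(g,U,V,cv2.INTER_CUBIC);e=[]
    for row in q:
        k=np.argmax(row[:110]);f=row[k:];h=np.where(f<100)[0];e.append(r[k+h[0]] if len(h) else np.nan)
    return np.array(e)
for nm,im in(('init',A0),('now',cur)):
    e=edge(im);print(nm,' '.join(f'{int(t)}:{x:.1f}' for t,x in zip(th[::5],e[::5])))
    P=np.stack([e*np.cos(np.radians(th)),e*np.sin(np.radians(th))],1)
    for start in (15,21,27):
        n0=start
        for it in range(8):
            a=[]
            for s in(-30,30):
                m=np.abs(th-(n0+s))<13;m&=~np.isnan(e)
                d=P[m]-P[m].mean(0);v=np.linalg.svd(d)[2][1];v=v*np.sign(v@P[m].mean(0));a.append(np.degrees(np.arctan2(v[1],v[0])))
            n0=np.mean(a)
        print(' start',start,'normals',np.round(a,1),'corner',round(n0,1))
    m=(th>-27)&(th<57)&~np.isnan(e);t=np.radians(th[m])
    from scipy.optimize import least_squares
    f=lambda q:16.0+q[0]+q[1]*np.cos(t)+q[2]*np.sin(t)+.6*np.cos(6*(t-q[3]))-e[m]
    s=least_squares(f,[0,0,0,.35]);print(' harmonic',np.round(s.x[:3],2),round(np.degrees(s.x[3]),1),round(np.sqrt(2*s.cost/m.sum()),3))
s=station.get_state();print(s['clock'],s['ee_pos'],s['force'])
E
python3 fin.py
```

```text
init -60:16.2 -55:16.6 -50:16.9 -45:16.9 -40:16.8 -35:16.6 -30:16.1 -25:16.0 -20:15.7 -15:15.6 -10:15.7 -5:15.8 0:16.1 5:16.7 10:17.1 15:17.3 20:17.1 25:16.8 30:16.3 35:15.8 40:15.5 45:15.4 50:15.6 55:15.7 60:16.0 65:16.3 70:16.8 75:17.0 80:17.1 85:16.9 90:16.5
 start 15 normals [-13.7  45.2] corner 15.8
 start 21 normals [-13.7  45.2] corner 15.8
 start 27 normals [-13.7  45.2] corner 15.8
 harmonic [-1.4   1.75  0.35] 15.7 0.159
now -60:nan -55:nan -50:nan -45:nan -40:nan -35:17.6 -30:16.7 -25:16.2 -20:15.7 -15:15.4 -10:15.5 -5:15.6 0:16.0 5:16.4 10:16.7 15:16.8 20:16.8 25:16.7 30:16.6 35:16.1 40:15.7 45:15.6 50:15.7 55:15.7 60:15.4 65:15.5 70:15.8 75:17.1 80:nan 85:nan 90:nan
 start 15 normals [-13.3  51.6] corner 19.2
 start 21 normals [-13.3  51.6] corner 19.2
 start 27 normals [-13.3  51.6] corner 19.2
 harmonic [-0.27  0.42  0.26] 18.4 0.097
38.6 [0.437898   0.1810614  0.00393145] [ 3.00134372 -5.13505517  0.49220674]
```

The nut has turned about 57° (its corner is at 19° and was at 15.7° by the same method), which is the full travel. The wrench is aligned with it, and 6 N at the handle no longer moves it. I'll let go and retreat.

Request:
move_arm:
  motion:
    - [0, 0, -0.005, 0, 0.022, 0, 28]
    - [0, 0, 0, 0, 0, 0, 36]
    - [0, 0, 0, 0, 0, 0, 44]
    - [0, 0, 0, 0, 0, 0, 44]
    - [0, 0, 0, 0, 0, -0.15, 44]
    - [0, 0, 0, 0, 0, -0.35, 44]
    - [0, 0, 0, 0, 0, -0.4, 44]
    - [0, 0, 0, 0, 0, -0.3, 44]
    - [0, 0, 0, 0, 0, 0, 44]

```text
clock: 39.5
ee_pos: [0.4404, 0.1807, 0.1529]
tcp_rot: [-3.107, -0.458, -0.015]
force: [0.2, -0.4, 0.2]
finger_gap: 0.0441
grip_force: 0.0
```

```bash
python3 -c "
from station import *
s=get_state();print(s['clock'],s['ee_pos'],s['force'],s['grip_force']);print(job_done())"
```

```text
39.5 [0.44037394 0.18070879 0.1528677 ] [ 0.24175056 -0.44856076  0.19563392] 0.0
the job is handed in; nothing more can be done
None
```

Handed in at 39.5 s with no verdict returned: the nut measured about 57° of clockwise turn (full travel) and 6 N at the handle no longer moved it, with the wrench left lying on it. On the way the wrench appears to have slipped a few degrees past the stop and sprung its jaws about 1.5 mm, so I re-snugged the worm until it stalled and pushed again.

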